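# Fit a retaining ring on a brake pin with ring pliers

## Robot

A 7-joint arm with a two-finger parallel gripper is mounted at the origin on the work surface. World frame = base frame: x ahead of the robot, y to its left, z up, the work surface at z = 0. Lengths are in mm, angles in rad, forces in N, time in s.
With the tool pointing down it reaches from about 425 to 1025 mm from the base axis. Payload 9.4 kg.
Tool frame: the origin (TCP) lies on the centre line of the jaws, within the pads' length; the fingertips stand 14 mm ahead of it and the grasp point (between the pads) lies 5 mm behind it; x points along the fingers, z is the direction in which the jaws open and shut, and the axes are right-handed (so a half turn about x gives the same grasp; the last joint's range is limited). The gripper opens to 93 mm and grips with 3 to 60 N. Pads are 15 mm wide; open, the fingers measure 128 mm over their backs; the gripper's body (75 mm by 188 mm) begins 65 mm behind the grasp point.
Start: joints at [-1.286, 0.599, -0.003, 1.599, 0.002, 0.943, -0.08], TCP at [256.624, 678.062, 232.618] pointing down, gripper open.
Joint ranges: [-2.57, 2.57], [-0.35, 1.97], [-1.29, 1.29], [0.11, 2.56], [-1.05, 4.19], [0.11, 1.86], [-2.63, 2.63]. Speed limits (rad/s): [2.22, 2.22, 3.01, 3.01, 3.14, 3.14, 3.14].

## Interface

Orientations are given as [roll, pitch, yaw] about the fixed x, y, z axes, in that order (R = Rz(yaw) Ry(pitch) Rx(roll)).
In Python, from cell import manip gives the robot as it stands.
- The arm moves only by the tool move_arm, never from a script. Its argument "rows" is one flat list of numbers, 5 for each row, row after row: the shift along the tool's x, y, z in m, then the turn about the tool's x in degrees, then the finger opening in m, from 0 to 0.093. In form: [x, y, z, turn, gripper, x, y, z, turn, gripper, ...]. A call has 1 to 8 rows; each row is the pose to reach, as a shift and turn from the pose commanded when the call began, along the tool's axes at that moment; what a row does not reach only later rows make up. A row lasts 1/8 s, in which the tool goes at most 62.5 mm and 10.7 degrees, less where a joint would pass 70% of its speed; a pose out of reach is approached as far as the arm can. A call with a gripper value outside its range is refused whole. The fingers move at their own pace and stop on an object; "force" is the grip in N (left out, the last holds). Time passes only in rows, so rows that repeat a pose let the fingers close. It gives the time, the measured TCP pose, the force and the opening at its end, in the units of the state.
- manip.state(): the state, without advancing time (a new reading comes with each control period).
- manip.grab_frame(name): name is "side" or "top" or "wrist"; returns the picture (420x560x3 uint8, blue, green, red); there is no depth.
- manip.get_calibration(name): a dict with "K" (3x3 intrinsics, pixels), "camera_from_world" (4x4, takes a point from world to camera coordinates). Camera axes: x right, y down, z forward; pixel columns grow to the right and rows downward; lengths in mm; the calibration is good to about 2 mm. A picture is of the moment at which its call begins: read the wrist's pose just before it. get_calibration takes no time and is no camera call; for the wrist camera it gives the pose at the moment of the call.
- manip.finish_job(): hands the job in, once; it reports no verdict.
The state is a dict: "t": time; "joints": joint angles; "dq": joint speeds; "joint_efforts": joint torques, N m; "ee_pos": TCP position; "tcp_rot": TCP orientation; "wrist_force": force on the tool from outside, world axes, zero at the start; "moment": the same for the moment, N m; "width": finger opening in mm.
Only numpy, scipy, OpenCV 4.12 (cv2) and the standard library are available. Lean on these libraries where they do the work, as an engineer would, in place of code of your own. Each camera call takes 0.05 s, during which the arm holds its last target.

## Task

Squeeze the ring pliers to spread the retaining ring they carry, slide the ring down over the pin of the brake fixture against its sprung washer, and let it close home in the pin's groove without ever pressing the fixture harder than 30 N. Then take the pliers off the fitted ring and stand them back in their blue holster. Leave the adapter, the orange shim and the two keys alone.

Things in the scene. Friction and masses are not known exactly. Their poses are not given: they have to be found in the camera images.
- pliers_grip (a point): Ring pliers standing upright (z up), jaws down: centre-line point between the two teal handles, half-way up them, 103 mm above the tips' end. Handles in own +y and -y, 18 mm wide (x), 46 mm tall; over their outer faces 60 mm at rest, 51.5 mm squeezed to the built-in stop (faces then parallel). Squeezing along y spreads the jaws and the ring; takes about 10 N, springs back.
- pliers_stem (a point): Dark steel stem between the handles, 24 mm (own x) by 12 mm (own y), from the hinge at 62 mm up to 115 mm above the tips' end; this point on the centre line 100 mm above it. Pinched across x it lifts the pliers without working the handles. Axes as pliers_grip.
- pliers: The ring pliers, 0.25 kg; origin on the centre line at the tips' lower end, 103 mm below pliers_grip. Each jaw is a flat plate 28 x 20 mm, underside 5 mm above the tips' end, with a tip 18 x 5 mm at own x=0, y=+-27 mm standing in an eye of the ring with 1.2 mm play. Between the jaws, room for the pin's end up to 45 mm high. Without the ring they stand on the tips.
- handle_l (a joint): How far each handle of the pliers is squeezed, rad: 0 at rest, 0.103 at the stop (the two move together).
- ring_centre (a point): Centre of the brass-coloured retaining ring, half-way up its 5 mm; z is its axis. Two shoes slide apart along own y on two steel rods; 46 mm (x) by 69 mm (y) closed, 0.07 kg. At first flat on the holster floor, centred under the pliers with the same yaw, their tips in its eyes. Spread, it clings to the tips and is lifted with them; closed, the tips slip out upward freely.
- ring: The retaining ring; origin at the centre of its underside, 2.5 mm below ring_centre.
- shoe_l (a joint): How far each shoe of the ring has moved out, m: 0 closed (bore 24.4 mm), about 0.005 with the pliers at their stop (it then passes the pin with about 2 mm to spare either way), 0.0028 or more when it sits on the pin's full diameter. Springs close it.
- pin_axis (a point): On the vertical axis of the silver pin, at the top face of the fixture's dark round boss, 50 mm above the bench; x as fixture. The pin, 30 mm in diameter with a 4 mm chamfer on top, stands up from here in a sleeve. How far differs from fixture to fixture and is not measured: its top lies 43 to 67 mm above this point. The pin does not move.
- fixture: Steel fixture; origin on the bench on the pin's axis, x to the brake block. White washer, 52 mm wide, on the pin: upper face 25 mm below the pin's top; sprung, gives 6 mm (5 N at first, 12 N at the end), then solid. Pin groove, 23 mm diameter, 23 to 32 mm below the pin's top: the ring closes into it only with the washer pressed 3 to 6 mm; press it solid first, as opening fingers can drag it up.
- brake_block (a point): Top of the dark composite brake block in its cam clamp on the fixture plate (300 x 100 x 12 mm), 66 mm above the bench, 142 mm from the pin along the fixture's x. Block, jaws and lever reach at most 70 mm above the bench and come no nearer to the pin than 60 mm.
- holster_floor (a point): Centre of the inner floor of the blue holster, 10 mm above the bench; an open-topped box fixed to the bench, inside 54 mm (own x) by 98 mm (own y), walls 5 mm thick, 29 mm above the floor. At first the pliers stand in its middle, their y along its y; they may go back either way round.
- adapter: Silver torque adapter, a 34 mm round body with a square on top, 42 mm tall, bystander; origin at the centre of its underside.
- shim: Orange polymer shim, 60 x 40 x 6 mm, bystander; origin at the centre of its underside.
- key_a: Galvanized retaining key, T-shaped, 66 x 22 x 8 mm, bystander; origin at the centre of its underside.
- key_b: The other retaining key, the same.
Things that resemble listed ones, but are neither listed nor needed, are in the scene too. Leave any pink or red look-alike of the part that bears holster_floor alone.

How it is judged (in metres and radians):
On the way, in this order (a step that is already met when the one before it is completed fails the run):
1. the ring is spread on the pliers and lifted out of the holster (value of joint shoe_l above 0.0035 m and z of ring_centre in the frame of holster_floor above 0.04 m), for 0.2 s.
2. the ring has closed in the groove of the pin (value of joint shoe_l below 0.0015 m and horizontal distance between ring_centre and pin_axis below 0.004 m and z of ring_centre in the frame of pin_axis between 0.009 and 0.0435 m and angle between ring_centre's own z axis and vertical below 0.1 rad), for 0.2 s.
At the end, for the whole second after the job is handed in: Ring closed (shoes within 1.5 mm), level (0.1 rad) in the groove: centre within 4 mm of the pin axis, 9 to 43.5 mm above the boss. Pliers off the ring, at rest in the holster, leaning under 0.4 rad, tips within 12 mm of its floor and 35 mm of its centre (all of step 2 and horizontal distance between pliers and holster_floor below 0.035 m and z of pliers in the frame of holster_floor below 0.012 m and angle between pliers's own z axis and vertical below 0.4 rad and linear speed of pliers below 0.03 m/s and contact force between pliers and ring below 0.1 N); the robot touches nothing.
It fails at once if the ring presses the fixture, pin or washer with more than 30 N (contact force between ring and fixture above 30 N).
It fails at once if the pliers press the fixture with more than 30 N (contact force between pliers and fixture above 30 N).
It fails at once if the gripper presses the fixture with more than 30 N (contact force between the arm and fixture above 30 N).
It fails at once if a bystander is moved more than 20 mm (distance of any of adapter, shim, key_a, key_b from where it was at the start of the episode above 0.02 m).
It also fails if it takes over 64 s, if anything falls off the work surface, if the arm or the gripper's body presses on something with over 40 N, if the wrist force passes 120 N, or if a joint passes its speed limit or range.

## Working session

There is one attempt and no reset: what is moved stays moved. The work goes in short steps, Python scripts to look and compute and a tool call to move; the robot and the scene stay as the last step left them, time stands still between calls to the robot, and variables do not carry over. Pictures are saved under pics/ and viewed, and the job is handed in when it is done.

Besides the shell and the picture viewer there is one more tool, called after "Request:" by a JSON object that holds its "op" and its "data", one argument or row to a line. move_arm: Moves the arm, as the interface text tells. Its arguments: {"type":"object","properties":{"rows":{"type":"array"},"force":{"type":"number"}},"required":["rows"]}

```bash
mkdir -p pics; ls; cat > h.py <<'E'
import numpy as np, cv2, json
from cell import manip
E
python3 - <<'E'
from h import *
print(manip.state())
for n in ("side","top","wrist"):
    c=manip.get_calibration(n); f=manip.grab_frame(n); cv2.imwrite(f"pics/{n}0.png",f)
    np.savez(f"{n}0.npz",K=c["K"],T=c["camera_from_world"])
    print(n,np.round(c["K"],1).tolist(),np.round(c["camera_from_world"],3).tolist())
E
```

```text
pics
{'t': 0.0, 'joints': array([-1.28573256,  0.60011144, -0.00251095,  1.60013729,  0.00177139,
        0.94288466, -0.07980074]), 'dq': array([ 0.00061244, -0.0013375 ,  0.00047911,  0.00082143, -0.00121936,
       -0.00062853, -0.00116413]), 'joint_efforts': array([ 2.73886544e-04, -7.65034318e+01,  1.49748869e+00, -2.52348071e+01,
       -5.23705292e-02,  1.70335273e-02,  1.47916212e-04]), 'ee_pos': array([256.45659798, 677.62528844, 231.76764924]), 'tcp_rot': array([-3.05276819,  1.56925773, -1.84372134]), 'wrist_force': array([-0.47656065,  0.44545574,  0.7215087 ]), 'moment': array([-0.01714116, -0.00861009, -0.01991716]), 'width': 92.91292586877874}
side [[431.2, 0.0, 280.8], [0.0, 431.2, 211.8], [0.0, 0.0, 1.0]] [[0.908, -0.418, 0.002, -415.438], [-0.256, -0.56, -0.787, 260.786], [0.33, 0.715, -0.616, 664.229], [0.0, 0.0, 0.0, 1.0]]
top [[460.2, 0.0, 281.0], [0.0, 460.2, 207.4], [0.0, 0.0, 1.0]] [[0.012, -1.0, -0.016, 101.088], [-0.999, -0.011, -0.052, 515.421], [0.052, 0.016, -0.999, 1025.193], [0.0, 0.0, 0.0, 1.0]]
wrist [[341.3, 0.0, 280.0], [0.0, 341.3, 211.9], [0.0, 0.0, 1.0]] [[0.353, 0.935, -0.002, -724.247], [0.892, -0.337, 0.302, -36.452], [0.282, -0.108, -0.953, 392.11], [0.0, 0.0, 0.0, 1.0]]
```

View pics/side0.png

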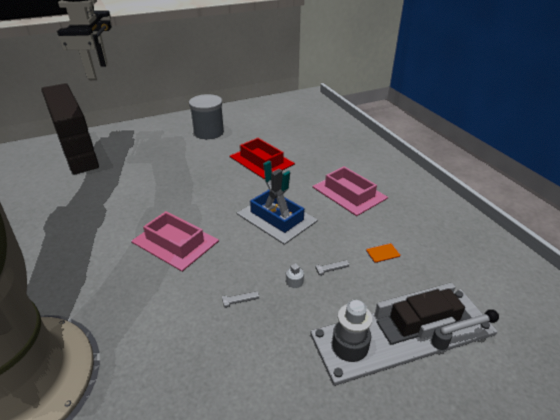

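View pics/top0.png

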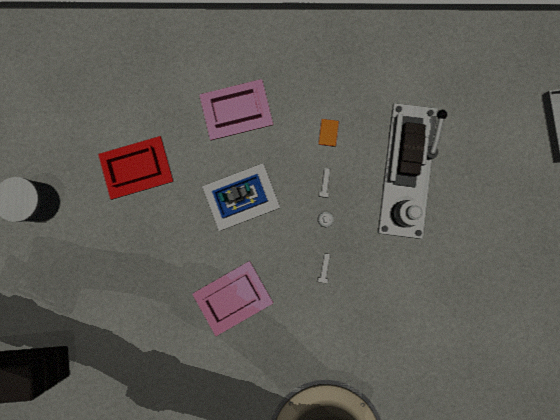

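View pics/wrist0.png

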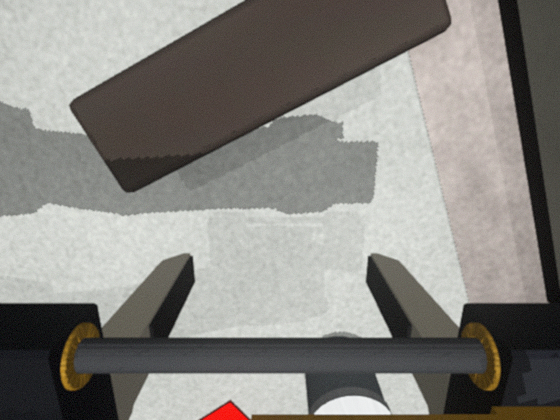

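```bash
python3 - <<'E'
import cv2,numpy as np
t=cv2.imread("pics/top0.png"); s=cv2.imread("pics/side0.png")
a=cv2.resize(t[155:240,195:285],None,fx=6,fy=6,interpolation=cv2.INTER_CUBIC)
b=cv2.resize(t[95:245,370:460],None,fx=3.4,fy=3.4,interpolation=cv2.INTER_CUBIC)[:510]
o=np.zeros((510,800,3),np.uint8); o[:,:540]=np.clip(a*1.6,0,255); w=min(260,b.shape[1]); 
o[:b.shape[0],540:540+w]=np.clip(b[:,:w]*1.6,0,255); cv2.imwrite("pics/topz.png",o)
a=cv2.resize(s[155:245,230:325],None,fx=4,fy=4,interpolation=cv2.INTER_CUBIC)
b=cv2.resize(s[280:385,305:405],None,fx=4,fy=4,interpolation=cv2.INTER_CUBIC)
o=np.zeros((420,780,3),np.uint8); o[:360,:380]=np.clip(a*1.6,0,255); o[:420,380:]=np.clip(b*1.6,0,255); cv2.imwrite("pics/sidez.png",o)
E
```

```text
(no output)
```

View pics/topz.png

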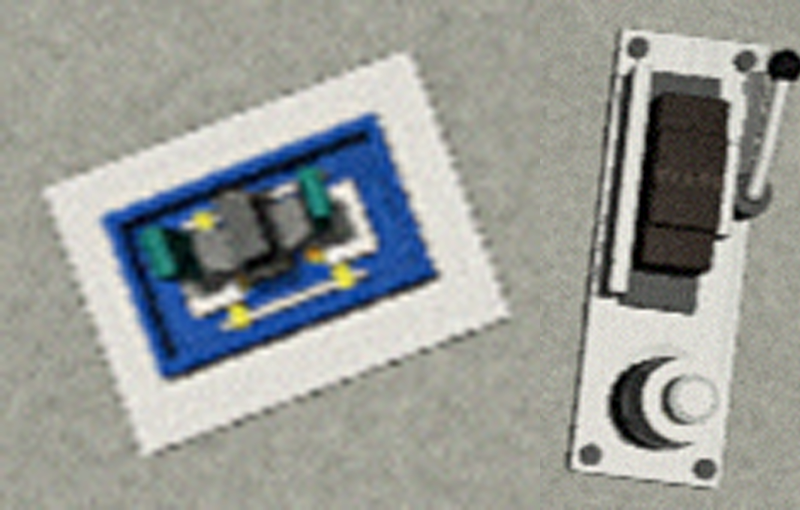

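View pics/sidez.png

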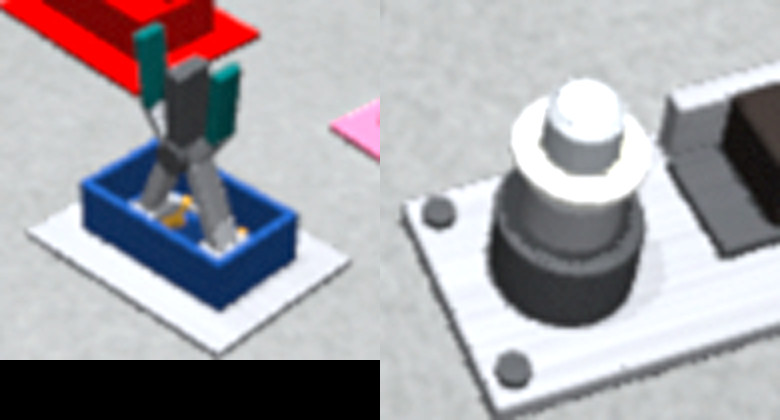

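```bash
cat >> h.py <<'E'
def ray(cal,px):
    K,T=cal; R=T[:3,:3]; t=T[:3,3]
    d=R.T@np.linalg.solve(K,np.array([px[0],px[1],1.])); return -R.T@t,d/np.linalg.norm(d)
def onz(cal,px,z):
    o,d=ray(cal,px); return o+d*(z-o[2])/d[2]
def tri(r1,r2):
    A=np.zeros((3,3));b=np.zeros(3)
    for o,d in (r1,r2):
        P=np.eye(3)-np.outer(d,d);A+=P;b+=P@o
    p=np.linalg.solve(A,b); return p,[np.linalg.norm((np.eye(3)-np.outer(d,d))@(p-o)) for o,d in (r1,r2)]
def proj(cal,p):
    K,T=cal; q=K@(T[:3,:3]@np.asarray(p,float)+T[:3,3]); return q[:2]/q[2]
def cal0(n):
    z=np.load(f"{n}0.npz"); return z["K"],z["T"]
E
python3 - <<'E'
from h import *
T=cal0("top");S=cal0("side")
t=cv2.imread("pics/top0.png"); s=cv2.imread("pics/side0.png")
def comps(img,lo,hi,amin,roi=None):
    h=cv2.cvtColor(img,cv2.COLOR_BGR2HSV); m=cv2.inRange(h,lo,hi)
    if roi: k=np.zeros_like(m);k[roi[1]:roi[3],roi[0]:roi[2]]=255;m&=k
    n,l,st,c=cv2.connectedComponentsWithStats(m)
    return m,[(st[i].tolist(),c[i].round(1).tolist()) for i in range(1,n) if st[i,4]>=amin]
m,c=comps(t,(105,120,40),(125,255,255),20,(195,155,285,240)); print("blue",c)
pts=cv2.findNonZero(m); r=cv2.minAreaRect(pts); print(r); bx=cv2.boxPoints(r)
P=np.array([onz(T,p,39) for p in bx]); print(P.round(1)); print("holster rim c",P.mean(0).round(1),[np.linalg.norm(P[i]-P[i-1]).round(1) for i in range(4)],[np.arctan2(*(P[i]-P[i-1])[[1,0]]).round(3) for i in range(4)])
# white card under it
for n,im,roi in(("top",t,(195,155,285,240)),("side",s,(230,155,325,245))):
    print(n,"teal",comps(im,(80,90,30),(98,255,255),5,roi)[1])
print("fixture plate bright")
g=cv2.cvtColor(t,cv2.COLOR_BGR2HSV)
for roi in((370,95,460,245),(195,155,285,240)):
    print(comps(t,(0,0,170),(180,60,255),100,roi)[1])
print(t[160:165,235:240,0], t[225,395:400])
E
```

```text
blue [([212, 174, 55, 44, 628], [240.8, 196.2]), ([236, 197, 14, 9, 48], [242.8, 201.4])]
((239.36599731445312, 195.55154418945312), (29.005504608154297, 48.39037322998047), 68.96248626708984)
[[548.3 260.7  39. ]
 [587.9 161.2  39. ]
 [528.1 137.3  39. ]
 [488.6 236.5  39. ]]
holster rim c [538.2 198.9  39. ] [np.float64(64.4), np.float64(107.1), np.float64(64.4), np.float64(106.8)] [np.float64(0.385), np.float64(-1.192), np.float64(-2.762), np.float64(1.95)]
top teal [([245, 183, 6, 8, 33], [247.0, 186.7]), ([218, 193, 7, 8, 32], [221.0, 196.5])]
side teal [([264, 161, 7, 21, 113], [267.5, 170.2]), ([281, 171, 9, 20, 131], [284.8, 180.5])]
fixture plate bright
[]
[]
[[ 97  93  95  93  93]
 [ 90 101  92  93  96]
 [ 99  97  90  92  91]
 [ 93  93  97  95  94]
 [ 97 100  91  88  93]] [[94 90 95]
 [73 75 71]
 [50 52 53]
 [24 22 23]
 [ 6  6  8]]
```

```bash
python3 - <<'E'
from h import *
T=cal0("top");S=cal0("side")
for a,b in(((221,196.5),(267.5,170.2)),((247,186.7),(284.8,180.5))):
    print([onz(T,a,z).round(1).tolist() for z in(113,136)], tri(ray(T,a),ray(S,b)), onz(S,b,113).round(1))
a=onz(T,(221,196.5),130);b=onz(T,(247,186.7),130);d=a-b;print("mid",(a+b)/2,"yaw y",np.arctan2(d[1],d[0]),np.linalg.norm(d))
t=cv2.imread("pics/top0.png"); g=cv2.cvtColor(t,cv2.COLOR_BGR2GRAY)
m=np.zeros_like(g);m[98:242,375:440]=(g[98:242,375:440]>118)*255
m=cv2.morphologyEx(m,cv2.MORPH_OPEN,np.ones((3,3)));n,l,st,c=cv2.connectedComponentsWithStats(m)
print(st,c)
pts=cv2.findNonZero(m);r=cv2.minAreaRect(pts);print(r);P=np.array([onz(T,p,12) for p in cv2.boxPoints(r)]);print(P.round(1),P.mean(0).round(1),[np.linalg.norm(P[i]-P[i-1]).round(1) for i in range(4)],[np.arctan2(*(P[i]-P[i-1])[[1,0]]).round(3) for i in range(4)])
z=cv2.resize(t[190:240,375:440],None,fx=12,fy=12,interpolation=cv2.INTER_CUBIC);cv2.imwrite("pics/pint.png",z)
s=cv2.imread("pics/side0.png");z=cv2.resize(s[290:370,315:395],None,fx=7,fy=7,interpolation=cv2.INTER_CUBIC);cv2.imwrite("pics/pins.png",z)
E
```

```text
[[530.1, 228.6, 113.0], [528.4, 225.2, 136.0]] (array([530.51146413, 228.98383798, 110.13535833]), [np.float64(0.19092075355945198), np.float64(0.1909207535596054)]) [529.  224.8 113. ]
[[550.8, 175.6, 113.0], [548.6, 173.5, 136.0]] (array([549.49527568, 176.51786976, 110.17108294]), [np.float64(1.7573632987883756), np.float64(1.7573632987883765)]) [546.  173.3 113. ]
mid [539.03230998 200.07359161 130.        ] yaw y 1.9430829791554354 55.93241964242471
[[     0      0    560    420 232756]
 [   391    105     39     75    591]
 [   434    108      3      3      9]
 [   394    112      3      3      9]
 [   436    136      3      3      9]
 [   381    160     50     77   1826]] [[278.15708725 209.76843561]
 [408.21827411 127.63113367]
 [435.         109.        ]
 [395.         113.        ]
 [437.         137.        ]
 [406.90525739 203.10898138]]
((410.2216796875, 170.58444213867188), (46.920318603515625, 130.65867614746094), 7.2243146896362305)
[[ 460.4 -113.6   12. ]
 [ 756.1 -150.7   12. ]
 [ 743.3 -256.2   12. ]
 [ 448.4 -217.7   12. ]] [ 602.1 -184.6   12. ] [np.float64(104.8), np.float64(298.1), np.float64(106.3), np.float64(297.4)] [np.float64(1.456), np.float64(-0.125), np.float64(-1.692), np.float64(3.012)]
```

View pics/pint.png

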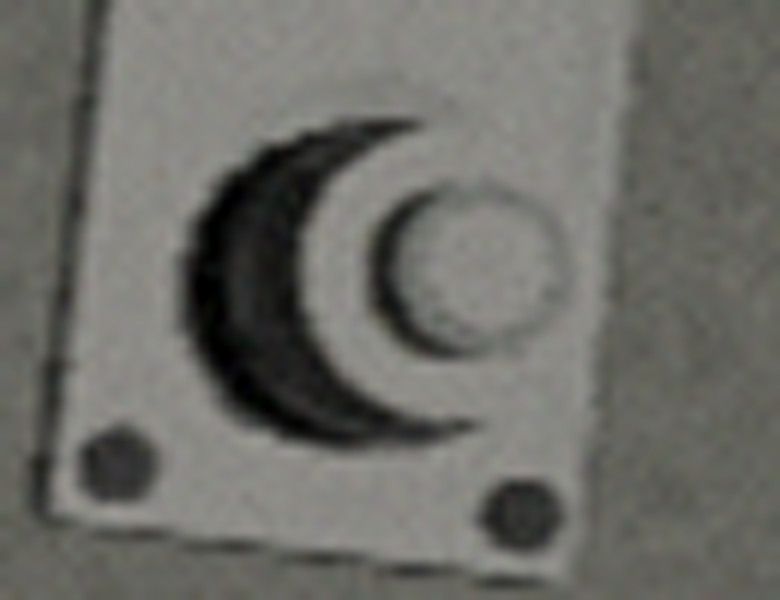

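View pics/pins.png

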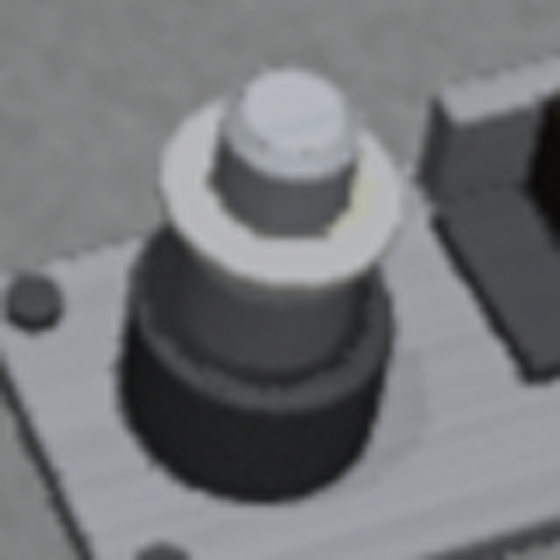

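```bash
python3 - <<'E'
from h import *
T=cal0("top");S=cal0("side")
f=lambda p,s,o:((p[0]+.5)/s-.5+o[0],(p[1]+.5)/s-.5+o[1])
for pt in((480,268),(475,268)):
  a=f(pt,12,(375,190))
  b=f((292,108),7,(315,290)); print(tri(ray(T,a),ray(S,b)))
# washer
w=f((402,275),12,(375,190)); b=f((283,190),7,(315,290)); print("washer",tri(ray(T,w),ray(S,b)))
# silhouette of pin/washer in predicted geometry for hypotheses
for H in (95,100,105,110,117):
  c=onz(T,f((478,268),12,(375,190)),H); print(H,c.round(1), proj(S,c).round(1), (proj(S,c)-np.array([315,290]))*7)
# boss top outer circle center from top view: left edge 190,~; 
for e in((185,280),(370,118),(350,443)):
  print(onz(T,f(e,12,(375,190)),50).round(1))
# boss in side view: left edge 120, right 392 ; bottom
for e in((122,372),(392,330),(262,498)):
  print(onz(S,f(e,7,(315,290)),12).round(1),onz(S,f(e,7,(315,290)),50).round(1))
E
```

```text
(array([ 503.51427131, -167.40905739,  109.90742918]), [np.float64(0.4256268226845888), np.float64(0.4256268226845623)])
(array([ 503.71458489, -166.86212963,  109.19198004]), [np.float64(0.6285555764694144), np.float64(0.6285555764693443)])
washer (array([ 505.37164795, -163.71997961,   77.12992312]), [np.float64(2.4343847408328196), np.float64(2.4343847408326647)])
95 [ 503.8 -170.9   95. ] [356.3 313.1] [289.44408933 161.60828692]
100 [ 503.6 -169.6  100. ] [356.1 310.3] [287.65011502 142.35641788]
105 [ 503.4 -168.2  105. ] [355.8 307.6] [285.84401221 122.97439301]
110 [ 503.1 -166.8  110. ] [355.6 304.8] [284.02565749 103.46088791]
117 [ 502.8 -164.9  117. ] [355.2 300.8] [281.45913918  75.91853453]
[ 503.1 -130.4   50. ]
[ 532.8 -163.8   50. ]
[ 474.  -160.1   50. ]
[ 479.2 -152.9   12. ] [ 463.1 -174.9   50. ]
[ 543.2 -169.5   12. ] [ 523.1 -190.5   50. ]
[ 491.1 -194.9   12. ] [ 474.4 -214.3   50. ]
```

```bash
cat >> h.py <<'E'
from scipy.spatial.transform import Rotation as Ro
def pose():
    s=manip.state(); return np.array(s["ee_pos"]),Ro.from_euler('xyz',s["tcp_rot"]).as_matrix(),s
def to(target,zyaw=None):
    """print shift (m) and turn deg from present measured pose; zyaw = wanted world yaw of tool z (mod pi)"""
    p,R,s=pose(); d=R.T@(np.asarray(target,float)-p)/1000
    out=[round(float(v),4) for v in d]
    if zyaw is not None:
        cur=np.arctan2(R[1,2],R[0,2]); e=(zyaw-cur+np.pi/2)%np.pi-np.pi/2
        out.append(round(float(np.degrees(-e)),2)) # tool x is down
    print("t %.2f pos %s F %s w %.1f zyaw %.4f q7 %.2f"%(s["t"],p.round(1),np.round(s["wrist_force"],1),s["width"],np.arctan2(R[1,2],R[0,2]),s["joints"][6]));print("shift",out)
def wcal():
    c=manip.get_calibration("wrist"); return np.array(c["K"]),np.array(c["camera_from_world"])
E
python3 - <<'E'
from h import *
p,R,s=pose(); print(R.round(3),p)
K,T=wcal(); C=-T[:3,:3].T@T[:3,3]; print("cam in tool",R.T@(C-p),"axis in tool",(R.T@T[2,:3]).round(3))
to((538.5,199.5,300),1.943)
to((503.5,-167,250))
E
```

```text
[[-0.    -0.935  0.354]
 [-0.001  0.354  0.935]
 [-1.    -0.    -0.001]] [256.4903746  677.75887501 231.94298987]
cam in tool [-1.51862629e+02  8.39236748e+01  6.33324474e-03] axis in tool [ 0.953 -0.302 -0.   ]
t 0.15 pos [256.5 677.8 231.9] F [-0.2  0.6  0.2] w 93.1 zyaw 1.2091 q7 -0.08
shift [-0.0676, -0.433, -0.3476, -42.05]
t 0.15 pos [256.5 677.8 231.9] F [-0.2  0.6  0.2] w 93.1 zyaw 1.2091 q7 -0.08
shift [-0.0172, -0.53, -0.7027]
```

```bash
python3 - <<'E'
from h import *
T=cal0("top");S=cal0("side")
for p in((75,170),(95,162),(47,88),(88,152)): print(onz(S,p,0).round(),onz(S,p,150).round())
for p in((68,347),(68,375),(20,402),(0,350)): print(onz(T,p,0).round(),onz(T,p,150).round(),onz(T,p,300).round())
to((520,200,300),1.943)
E
```

```text
[136. 600.   0.] [157. 332. 150.]
[188. 621.   0.] [197. 347. 150.]
[  85. 1233.    0.] [119. 810. 150.]
[176. 685.   0.] [188. 396. 150.]
[192. 587.   0.] [230. 516. 150.] [269. 445. 300.]
[130. 585.   0.] [177. 514. 150.] [224. 444. 300.]
[ 68. 692.   0.] [124. 606. 150.] [180. 520. 300.]
[183. 743.   0.] [223. 650. 150.] [262. 557. 300.]
t 0.15 pos [256.5 677.8 231.9] F [-0.2  0.6  0.2] w 93.1 zyaw 1.2091 q7 -0.08
shift [-0.0676, -0.4155, -0.3537, -42.05]
```

Request:
{"op": "move_arm", "data": {
  "rows": [-0.068,-0.19,-0.16,-20,0.093,-0.068,-0.4155,-0.3537,-42,0.093,-0.068,-0.4155,-0.3537,-42,0.093,-0.068,-0.4155,-0.3537,-42,0.093,-0.068,-0.4155,-0.3537,-42,0.093,-0.068,-0.4155,-0.3537,-42,0.093,-0.068,-0.4155,-0.3537,-42,0.093,-0.068,-0.4155,-0.3537,-42,0.093]
}}

```text
t: 1.15
ee_pos: [496.5, 242.3, 295.5]
tcp_rot: [-1.664, 1.571, 0.278]
wrist_force: [1.4, 0.3, 1.4]
width: 93.2
```

Request:
{"op": "move_arm", "data": {
  "rows": [0,0,0,0,0.093,0,0,0,0,0.093]
}}

```text
t: 1.4
ee_pos: [495.5, 244.5, 295.2]
tcp_rot: [0.306, 1.57, 2.248]
wrist_force: [-0.4, -0.5, -0.2]
width: 92.3
```

```bash
python3 - <<'E'
from h import *
to((538.5,199.5,250),1.943)
K,T=wcal(); np.savez("wrist1.npz",K=K,T=T); cv2.imwrite("pics/w1.png",manip.grab_frame("wrist"));print(manip.state()["joints"].round(2))
np.savez("wrist10.npz",K=K,T=T)
E
```

```text
t 1.40 pos [495.5 244.5 295.2] F [-0.4 -0.5 -0.2] w 92.3 zyaw 1.9416 q7 1.31
shift [0.0452, -0.0237, -0.0576, -0.08]
[-0.44  0.33 -0.17  1.92  0.07  0.9   1.31]
```

View pics/w1.png

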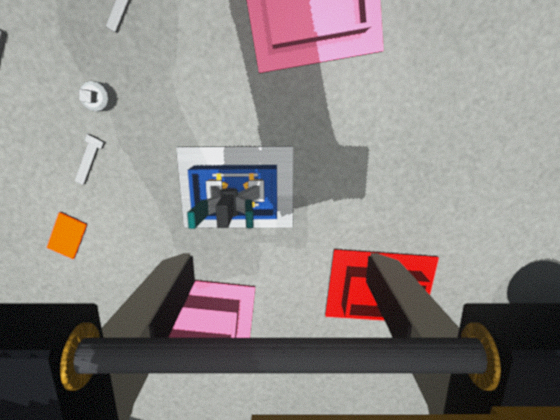

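```bash
python3 - <<'E'
from h import *
to((503.5,-167,250),1.943)
K,T=cal0("wrist1")
im=cv2.imread("pics/w1.png");hsv=cv2.cvtColor(im,cv2.COLOR_BGR2HSV)
m=cv2.inRange(hsv,(80,90,20),(98,255,255));m[:140]=0;m[240:]=0
n,l,st,c=cv2.connectedComponentsWithStats(m);print([(st[i].tolist(),c[i].round(1).tolist()) for i in range(1,n) if st[i,4]>8])
m=cv2.inRange(hsv,(105,100,30),(125,255,255));m[:140]=0;m[240:]=0
r=cv2.minAreaRect(cv2.findNonZero(m));P=np.array([onz((K,T),p,39) for p in cv2.boxPoints(r)]);print(r,P.round(1),P.mean(0))
z=cv2.resize(im[140:235,170:300],None,fx=6,fy=6,interpolation=cv2.INTER_CUBIC);cv2.imwrite("pics/w1z.png",z)
E
```

```text
t 1.45 pos [495.1 245.4 295.1] F [ 0.   0.4 -0.2] w 92.9 zyaw 1.9434 q7 1.31
shift [0.0449, 0.1423, -0.3872, 0.02]
[([188, 201, 20, 28, 317], [196.6, 214.3]), ([245, 200, 9, 28, 171], [248.8, 214.0])]
((232.0, 192.5), (53.0, 88.0), 90.0) [[523.6 136.5  39. ]
 [485.3 235.2  39. ]
 [548.1 259.4  39. ]
 [588.3 155.9  39. ]] [536.32586874 196.72293972  39.        ]
```

View pics/w1z.png

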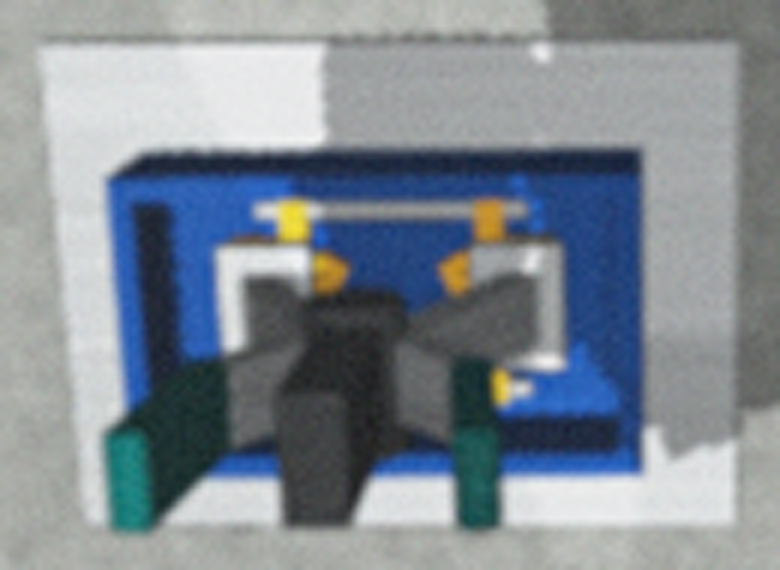

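Request:
{"op": "move_arm", "data": {
  "rows": [0.045,0.1423,-0.3872,0,0.093,0.045,0.1423,-0.3872,0,0.093,0.045,0.1423,-0.3872,0,0.093,0.045,0.1423,-0.3872,0,0.093,0.045,0.1423,-0.3872,0,0.093,0.045,0.1423,-0.3872,0,0.093,0.045,0.1423,-0.3872,0,0.093,0.045,0.1423,-0.3872,0,0.093]
}}

```text
t: 2.45
ee_pos: [503.6, -169.6, 249.6]
tcp_rot: [1.52, 1.57, -2.823]
wrist_force: [0.5, 0.1, -0.1]
width: 93.0
```

Request:
{"op": "move_arm", "data": {
  "rows": [0,0,0,0,0.093,0,0,0,0,0.093]
}}

```text
t: 2.7
ee_pos: [504.1, -166.0, 250.4]
tcp_rot: [-0.676, 1.57, 1.269]
wrist_force: [-0.7, 0.2, -0.4]
width: 93.0
```

```bash
python3 - <<'E'
from h import *
to((503.5,-167,250),1.943)
K,T=wcal(); np.savez("wrist20.npz",K=K,T=T); im=manip.grab_frame("wrist");cv2.imwrite("pics/w2.png",im);print(manip.state()["joints"].round(2))
E
```

```text
t 2.70 pos [ 504.1 -166.   250.4] F [-0.7  0.2 -0.4] w 93.0 zyaw 1.9454 q7 2.13
shift [0.0004, 0.0009, -0.0007, 0.14]
[ 0.24  0.35 -0.04  2.02  0.02  0.77  2.13]
```

View pics/w2.png

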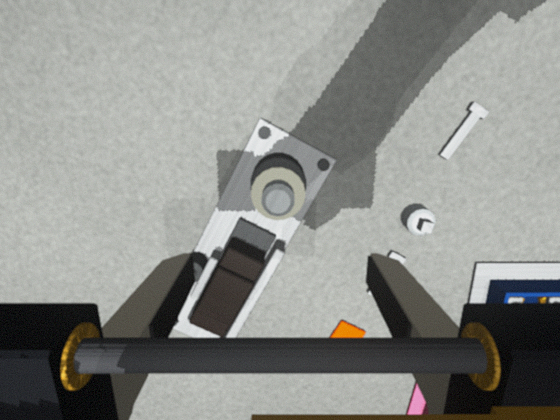

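```bash
python3 - <<'E'
from h import *
im=cv2.imread("pics/w2.png")
z=cv2.resize(im[140:230,235:320],None,fx=6,fy=6,interpolation=cv2.INTER_CUBIC);z=np.clip(z*1.5,0,255).astype(np.uint8);cv2.imwrite("pics/w2z.png",z)
E
```

```text
(no output)
```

View pics/w2z.png

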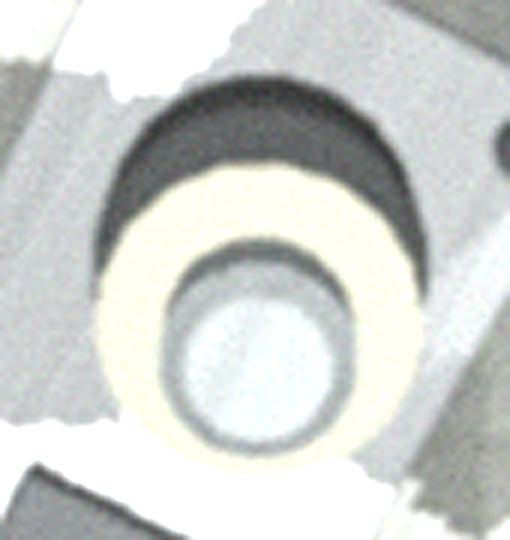

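```bash
python3 - <<'E'
from h import *
from scipy.optimize import least_squares
W=cal0("wrist2");T=cal0("top");S=cal0("side")
f=lambda p,s,o:((p[0]+.5)/s-.5+o[0],(p[1]+.5)/s-.5+o[1])
a=f((258,370),6,(235,140));w=f((259.5,315),6,(235,140))
for H in(93,100,105,110,117): print(H,onz(W,a,H).round(1),onz(W,w,H-25).round(1))
b=f((292,107),7,(315,290));t=f((478,268),12,(375,190))
print(tri(ray(W,a),ray(S,b)),tri(ray(W,a),ray(T,t)))
# boss circle: cols 95..427, top edge y 75
print("boss", onz(W,f((261,241),6,(235,140)),50).round(1))
def dia(cx,y0,H): 
    pass
# apparent width of pin top -> depth
d=341.3*22/(150/6.); o,dr=ray(W,a); print("z from size",(o+dr*d/(W[1][2,:3]@dr))[2])
d=341.3*52/(325/6.); o,dr=ray(W,w); print("washer z from size",(o+dr*d/(W[1][2,:3]@dr))[2])
E
```

```text
93 [ 508.1 -167.2   93. ] [ 505.7 -168.    68. ]
100 [ 506.2 -167.9  100. ] [ 504.  -168.6   75. ]
105 [ 504.9 -168.3  105. ] [ 502.8 -169.1   80. ]
110 [ 503.5 -168.8  110. ] [ 501.6 -169.5   85. ]
117 [ 501.7 -169.5  117. ] [ 499.9 -170.1   92. ]
(array([ 502.79960684, -169.02180383,  112.40542281]), [np.float64(0.11105712049174385), np.float64(0.11105712049186134)]) (array([ 503.87299523, -168.16178232,  106.47218938]), [np.float64(0.6779455009743949), np.float64(0.6779455009745081)])
boss [ 497.4 -171.1   50. ]
z from size 113.04000039278725
washer z from size 84.09685163923973
```

Request:
{"op": "move_arm", "data": {
  "rows": [0.02,0,0,0,0.093,0.042,0.001,-0.001,0,0.093,0.042,0.001,-0.001,0,0.093,0.042,0.001,-0.001,0,0.093]
}}

```text
t: 3.25
ee_pos: [503.5, -168.9, 209.0]
tcp_rot: [-2.011, 1.57, -0.068]
wrist_force: [-0.1, -0.0, 0.1]
width: 93.2
```

```bash
python3 - <<'E'
from h import *
to((538.5,199.5,250),1.943)
p,R,s=pose();K,T=wcal(); np.savez("wrist30.npz",K=K,T=T,p=p,R=R); im=manip.grab_frame("wrist");cv2.imwrite("pics/w3.png",im)
print(onz((K,T),(280,212),0), p)
P=proj((K,T),(503.5,-168.3,109));print(P)
x,y=int(P[0])-50,int(P[1])-50
z=cv2.resize(im[y:y+100,x:x+100],None,fx=6,fy=6,interpolation=cv2.INTER_CUBIC);z=np.clip(z*1.3,0,255).astype(np.uint8);cv2.imwrite("pics/w3z.png",z);print(x,y)
E
```

```text
t 3.25 pos [ 503.5 -168.9  209. ] F [-0.1 -0.   0.1] w 93.2 zyaw 1.9430 q7 2.13
shift [-0.041, -0.1666, 0.3305, -0.0]
[ 531.88604717 -158.29034821    0.        ] [ 503.5244521  -168.94885549  208.97002911]
[281.28629519 217.52174962]
231 167
```

View pics/w3z.png

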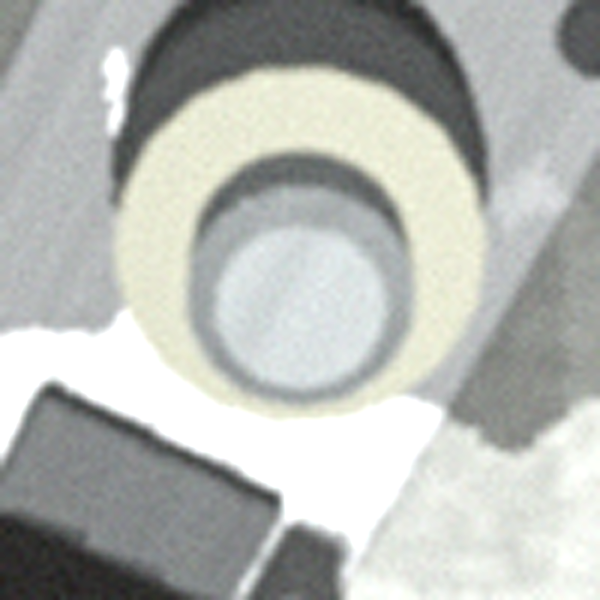

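```bash
python3 - <<'E'
from h import *
from scipy.optimize import least_squares
f=lambda p,s,o:((p[0]+.5)/s-.5+o[0],(p[1]+.5)/s-.5+o[1])
W2=cal0("wrist2");W3=cal0("wrist3");T=cal0("top");S=cal0("side")
a2=f((258,370),6,(235,140));w2=f((259.5,315),6,(235,140))
a3=f((300.5,308),6,(231,167));w3=f((300.5,242),6,(231,167))
print(tri(ray(W2,a2),ray(W3,a3)))
b=f((292,107),7,(315,290));t=f((478,268),12,(375,190))
def r(x):
    p=x[:3];q=p-[0,0,25]
    return np.r_[proj(W2,p)-a2,proj(W3,p)-a3,proj(W2,q)-w2,proj(W3,q)-w3]
s=least_squares(r,[503,-168,109]);print(s.x,s.fun.round(1))
print(onz(W3,a3,109),onz(W3,a3,106),onz(W3,w3,84))
for H in(105,109,113):
  e=(np.array(onz(W3,a3,H)));print(H,e)
for c,px,d in((W3,a3,341.3*22/28.5),(W3,w3,341.3*52/62.2)):
  o,dr=ray(c,px);print((o+dr*d/(c[1][2,:3]@dr)))
E
```

```text
(array([ 502.82146539, -169.09455899,  112.70276576]), [np.float64(0.0039878223027335355), np.float64(0.00398782230263667)])
[ 497.54034339 -171.10494539  129.21354711] [-0.1 -1.1  0.1 -0.1 -0.1  0.6  0.   0.7]
[ 503.97729247 -168.63072148  109.        ] [ 504.91540173 -168.25769922  106.        ] [ 502.6455593  -169.10553143   84.        ]
105 [ 505.22810482 -168.13335846  105.        ]
109 [ 503.97729247 -168.63072148  109.        ]
113 [ 502.72648012 -169.1280845   113.        ]
[ 503.34326108 -168.88283265  111.02758274]
[ 501.66208205 -169.4972889    87.51687336]
```

```bash
python3 - <<'E'
from h import *
to((538,198.5,220),1.943)
E
```

```text
t 3.30 pos [ 503.6 -169.1  209.2] F [-0.7  0.5  0.2] w 93.2 zyaw 1.9427 q7 2.13
shift [-0.0109, -0.1656, 0.33, -0.01]
```

Request:
{"op": "move_arm", "data": {
  "rows": [-0.02,-0.025,0.05,0,0.093,-0.011,-0.1656,0.33,0,0.093,-0.011,-0.1656,0.33,0,0.093,-0.011,-0.1656,0.33,0,0.093,-0.011,-0.1656,0.33,0,0.093,-0.011,-0.1656,0.33,0,0.093,-0.011,-0.1656,0.33,0,0.093,-0.011,-0.1656,0.33,0,0.093]
}}

```text
t: 4.3
ee_pos: [537.6, 198.0, 219.8]
tcp_rot: [-2.47, 1.57, -0.527]
wrist_force: [0.5, -0.8, 0.1]
width: 93.1
```

Request:
{"op": "move_arm", "data": {
  "rows": [0,0,0,0,0.093,0,0,0,0,0.093]
}}

```text
t: 4.55
ee_pos: [537.9, 196.7, 219.6]
tcp_rot: [-2.469, 1.57, -0.529]
wrist_force: [0.3, 0.5, -1.2]
width: 93.2
```

```bash
python3 - <<'E'
from h import *
to((538.5,199.5,108),1.943)
p,R,s=pose();K,T=wcal(); np.savez("wrist40.npz",K=K,T=T,p=p,R=R); im=manip.grab_frame("wrist");cv2.imwrite("pics/w4.png",im)
z=cv2.resize(im[130:310,190:370],None,fx=3.3,fy=3.3,interpolation=cv2.INTER_CUBIC);z=np.clip(z*1.3,0,255).astype(np.uint8);cv2.imwrite("pics/w4z.png",z)
E
```

```text
t 4.55 pos [537.9 196.7 219.6] F [ 0.3  0.5 -1.2] w 93.2 zyaw 1.9399 q7 1.44
shift [0.1116, -0.0015, 0.0025, -0.18]
```

View pics/w4z.png

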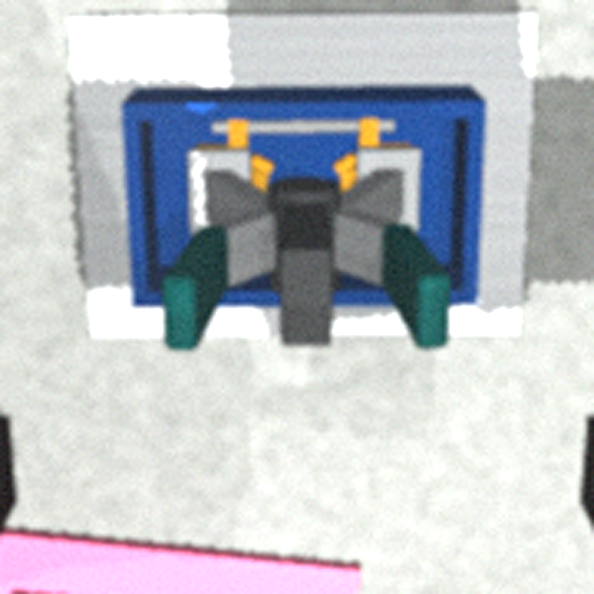

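```bash
python3 - <<'E'
from h import *
W=cal0("wrist4");z=np.load("wrist40.npz")
f=lambda p,s,o:((p[0]+.5)/s-.5+o[0],(p[1]+.5)/s-.5+o[1])
g=lambda u,v,h:onz(W,f((u,v),3.3,(190,130)),h)
for n,u,v,h in(("hL",181,311,136),("hR",431,311,136),("mid",306,311,136),("stem",306,296,125),("shoes top front(rod)",304,127,15)):
    P=g(u,v,h);print(n,P.round(1),"tool",(z["R"].T@(P-z["p"])).round(1))
# holster rim corners (outer top rim): back edge y~103? 
for u,v in((124,103),(485,103),(133,303),(477,303)): print("rim",g(u,v,39).round(1))
# shoes outer corners z=15
for u,v in((190,150),(420,150)): print("shoe",g(u,v,15).round(1))
E
```

```text
hL [547.1 171.9 136. ] tool [ 83.6   0.4 -26.4]
hR [527.1 223.6 136. ] tool [83.6  0.4 29. ]
mid [537.1 197.7 136. ] tool [83.6  0.4  1.3]
stem [537.3 197.9 125. ] tool [94.6  0.2  1.4]
shoes top front(rod) [519.1 190.9  15. ] tool [204.6  19.7   1.5]
rim [527.7 137.   39. ]
rim [489.1 236.5  39. ]
rim [586.1 159.5  39. ]
rim [547.2 259.7  39. ]
shoe [539.3 159.5  15. ]
shoe [512.6 228.3  15. ]
```

Request:
{"op": "move_arm", "data": {
  "rows": [0.04,0,0.0014,0,0.093,0.08,0,0.0014,0,0.093,0.11,0,0.0014,0,0.093,0.1115,0,0.0014,0,0.093,0.1115,0,0.0014,0,0.093,0.1115,0,0.0014,0,0.093]
}}

```text
t: 5.35
ee_pos: [537.9, 199.6, 109.2]
tcp_rot: [-1.539, 1.569, 0.403]
wrist_force: [-1.0, 0.6, -0.4]
width: 93.0
```

```bash
python3 - <<'E'
from h import *
to((537.3,197.9,108),1.94)
p,R,s=pose();K,T=wcal(); np.savez("wrist50.npz",K=K,T=T,p=p,R=R); im=manip.grab_frame("wrist");cv2.imwrite("pics/w5.png",im)
E
```

```text
t 5.35 pos [537.9 199.6 109.2] F [-1.   0.6 -0.4] w 93.0 zyaw 1.9417 q7 1.41
shift [0.0012, 0.0012, -0.0013, 0.1]
```

View pics/w5.png

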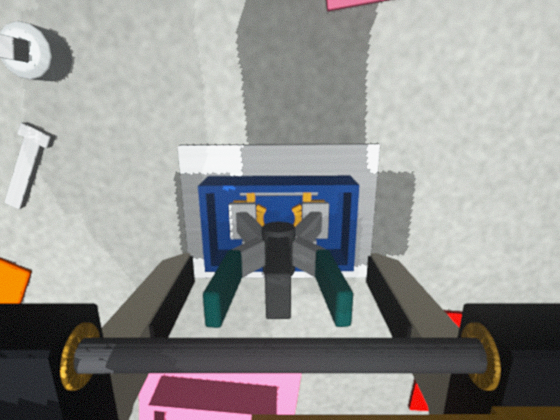

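Request:
{"op": "move_arm", "data": {
  "rows": [0.001,0.0005,-0.0006,0,0.093,0.001,0.0005,-0.0006,0,0.07,0.001,0.0005,-0.0006,0,0.055,0.001,0.0005,-0.0006,0,0.045,0.001,0.0005,-0.0006,0,0.045,0.001,0.0005,-0.0006,0,0.045],
  "force": 35
}}

```text
t: 6.15
ee_pos: [537.8, 197.4, 107.3]
tcp_rot: [-2.647, 1.569, -0.706]
wrist_force: [2.2, -4.4, 6.3]
width: 50.1
```

```bash
python3 - <<'E'
from h import *
to((537.3,197.9,108),1.94)
p,R,s=pose();K,T=wcal(); np.savez("wrist60.npz",K=K,T=T,p=p,R=R); im=manip.grab_frame("wrist");cv2.imwrite("pics/w6.png",im)
E
```

```text
t 6.15 pos [537.8 197.4 107.3] F [ 2.2 -4.4  6.3] w 50.1 zyaw 1.9410 q7 1.42
shift [-0.0007, 0.0003, 0.0007, 0.06]
```

View pics/w6.png

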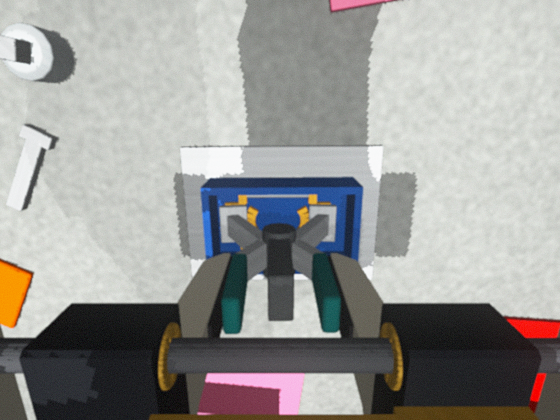

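Request:
{"op": "move_arm", "data": {
  "rows": [-0.01,0,0,0,0.045,-0.03,0,0,0,0.045,-0.05,0,0,0,0.045,-0.065,0,0,0,0.045,-0.065,0,0,0,0.045,-0.065,0,0,0,0.045,-0.065,0,0,0,0.045]
}}

```text
t: 7.08
ee_pos: [536.5, 198.6, 171.0]
tcp_rot: [1.639, 1.569, -2.702]
wrist_force: [0.2, 0.1, -3.3]
width: 49.6
```

```bash
python3 - <<'E'
from h import *
to((503.4,-168.8,240),1.943)
p,R,s=pose();K,T=wcal(); np.savez("wrist70.npz",K=K,T=T,p=p,R=R); im=manip.grab_frame("wrist");cv2.imwrite("pics/w7.png",im)
t=manip.grab_frame("side");cv2.imwrite("pics/s7.png",cv2.resize(t[100:260,180:380],None,fx=4,fy=3.7))
E
```

```text
t 7.08 pos [536.5 198.6 171. ] F [ 0.2  0.1 -3.3] w 49.6 zyaw 1.9421 q7 1.43
shift [-0.0687, 0.1642, -0.3303, -0.05]
```

View pics/w7.png

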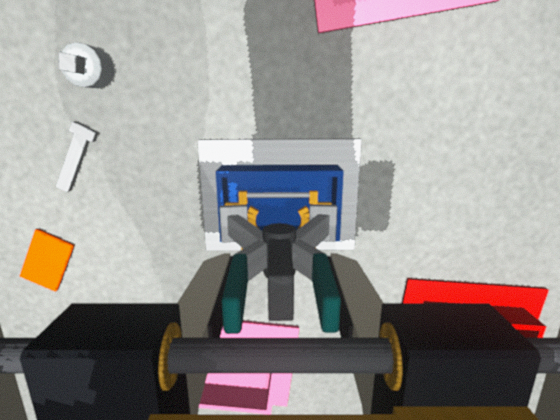

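View pics/s7.png

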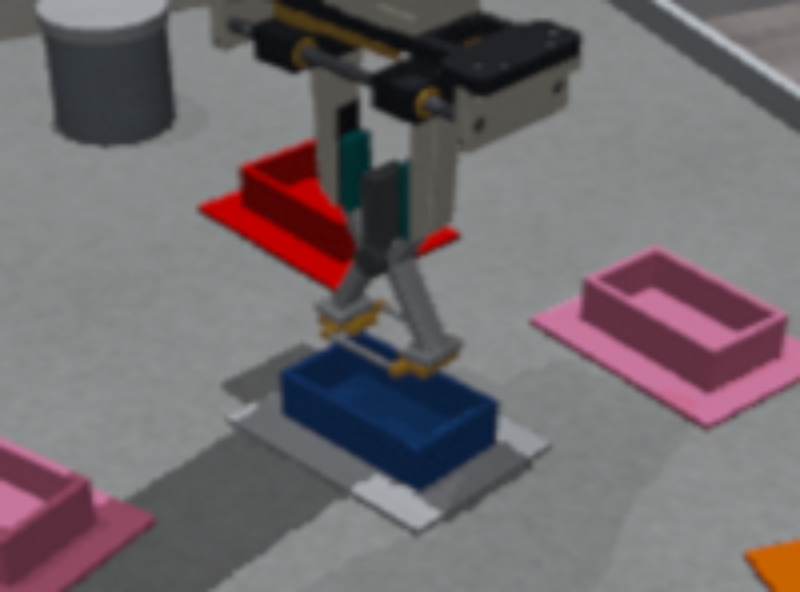

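```bash
python3 - <<'E'
from h import *
im=cv2.imread("pics/w7.png")
z=cv2.resize(im[170:270,205:355],None,fx=5.3,fy=5.3,interpolation=cv2.INTER_CUBIC);cv2.imwrite("pics/w7z.png",np.clip(z*1.3,0,255).astype(np.uint8))
E
```

```text
(no output)
```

View pics/w7z.png

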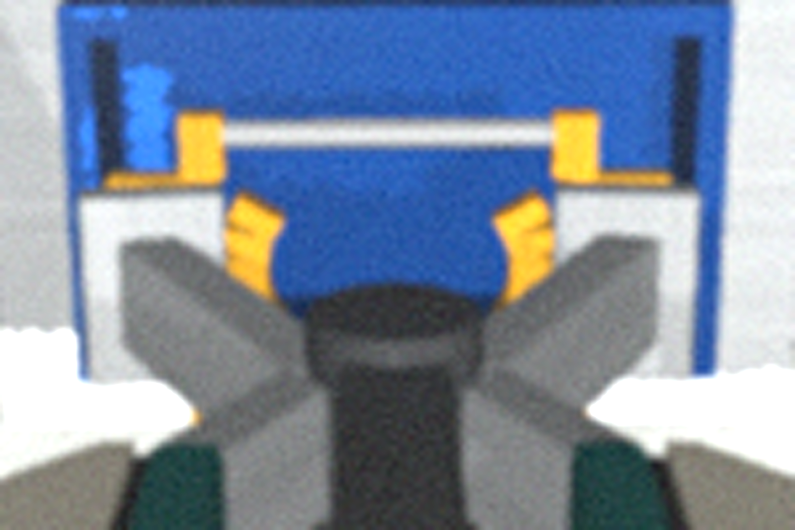

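```bash
python3 - <<'E'
from h import *
z7=np.load("wrist70.npz");z3=np.load("wrist30.npz")
# camera-in-tool transform, averaged
def ct(z):
    M=np.eye(4);M[:3,:3]=z["R"];M[:3,3]=z["p"];return z["T"]@M
for n in(1,):pass
print(ct(z3).round(3)[:3]);print(ct(z7).round(3)[:3])
C=ct(z3);K=z3["K"]
def ontx(px,tx):
    R=C[:3,:3];o=-R.T@C[:3,3];d=R.T@np.linalg.solve(K,[px[0],px[1],1.]);return o+d*(tx-o[0])/d[0]
f=lambda p,s,o:((p[0]+.5)/s-.5+o[0],(p[1]+.5)/s-.5+o[1])
g=lambda u,v:f((u,v),5.3,(205,170))
for tx in(88,90,93):
  print("plate tx",tx,[ontx(g(u,v),tx)[1:].round(1).tolist() for u,v in((82,190),(223,190),(555,190),(698,190),(90,378),(698,375))])
print("rod ends tx95.5",[ontx(g(u,v),95.5)[1:].round(1).tolist() for u,v in((224,133),(552,133))])
print("yellow blocks top tx93 outer",[ontx(g(u,v),93)[1:].round(1).tolist() for u,v in((178,110),(225,110),(552,110),(600,110),(106,182),(672,182))])
for H in(109,111,113):
  print("pin w3",H,ontx((280.67,217.9),z3["p"][2]-H)[1:].round(2))
E
```

```text
[[ -0.      0.      1.      0.396]
 [ -0.302  -0.953   0.     34.393]
 [  0.953  -0.302   0.    170.137]]
[[-0.0000e+00  1.0000e-03  1.0000e+00  3.9000e-01]
 [-3.0200e-01 -9.5300e-01  0.0000e+00  3.4428e+01]
 [ 9.5300e-01 -3.0200e-01  0.0000e+00  1.7013e+02]]
plate tx 88 [[13.2, -44.3], [13.2, -24.8], [13.2, 21.1], [13.2, 40.9], [-14.9, -44.6], [-14.4, 42.3]]
plate tx 90 [[12.6, -44.6], [12.6, -25.0], [12.6, 21.3], [12.6, 41.2], [-15.7, -45.0], [-15.2, 42.6]]
plate tx 93 [[11.7, -45.2], [11.7, -25.3], [11.7, 21.6], [11.7, 41.7], [-16.9, -45.5], [-16.4, 43.1]]
rod ends tx95.5 [[19.3, -25.2], [19.4, 21.1]]
yellow blocks top tx93 outer [[23.3, -31.2], [23.3, -24.7], [23.3, 20.8], [23.3, 27.5], [12.9, -41.8], [12.9, 38.0]]
pin w3 109 [-0.47  0.16]
pin w3 111 [0.2  0.16]
pin w3 113 [0.87 0.15]
```

```bash
python3 - <<'E'
from h import *
to((502.6,-167.1,235),1.943)
E
```

```text
t 7.17 pos [536.7 198.6 171.2] F [ 0.3  0.1 -2.9] w 50.0 zyaw 1.9421 q7 1.43
shift [-0.0636, 0.1645, -0.3284, -0.05]
```

Request:
{"op": "move_arm", "data": {
  "rows": [-0.05,0.005,-0.01,0,0.045,-0.064,0.025,-0.05,0,0.045,-0.064,0.05,-0.1,0,0.045,-0.064,0.075,-0.15,0,0.045,-0.064,0.1,-0.2,0,0.045,-0.064,0.125,-0.25,0,0.045,-0.064,0.15,-0.3,0,0.045,-0.064,0.1645,-0.3284,0,0.045]
}}

```text
t: 8.18
ee_pos: [501.9, -170.2, 235.5]
tcp_rot: [2.101, 1.57, -2.243]
wrist_force: [0.3, 0.3, -3.1]
width: 50.3
```

Request:
{"op": "move_arm", "data": {
  "rows": [0,0,0,0,0.045,0,0,0,0,0.045,0,0,0,0,0.045]
}}

```text
t: 8.55
ee_pos: [503.0, -165.6, 235.7]
tcp_rot: [-0.149, 1.57, 1.795]
wrist_force: [0.4, -0.4, -3.7]
width: 50.2
```

```bash
python3 - <<'E'
from h import *
to((502.6,-167.1,220),1.943)
p,R,s=pose();K,T=wcal(); np.savez("wrist80.npz",K=K,T=T,p=p,R=R); im=manip.grab_frame("wrist");cv2.imwrite("pics/w8.png",im)
to((502.6,-167.1,220),1.943)
t=manip.grab_frame("side");cv2.imwrite("pics/s8f.png",t);cv2.imwrite("pics/s8.png",cv2.resize(t[200:400,270:470],None,fx=3,fy=3,interpolation=cv2.INTER_CUBIC))
z=cv2.resize(im[150:300,180:380],None,fx=4,fy=4,interpolation=cv2.INTER_CUBIC);cv2.imwrite("pics/w8z.png",np.clip(z*1.3,0,255).astype(np.uint8))
E
```

```text
t 8.55 pos [ 503.  -165.6  235.7] F [ 0.4 -0.4 -3.7] w 50.2 zyaw 1.9440 q7 2.14
shift [0.0157, 0.0009, -0.0012, 0.06]
t 8.60 pos [ 503.  -165.7  235.7] F [ 0.2  0.9 -3.3] w 50.1 zyaw 1.9441 q7 2.14
shift [0.0157, 0.0009, -0.0012, 0.06]
```

View pics/w8z.png

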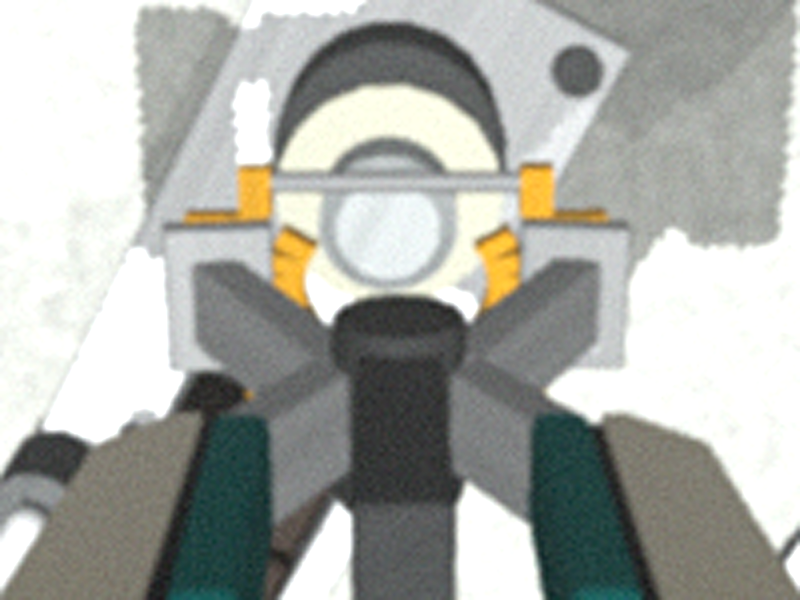

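View pics/s8.png

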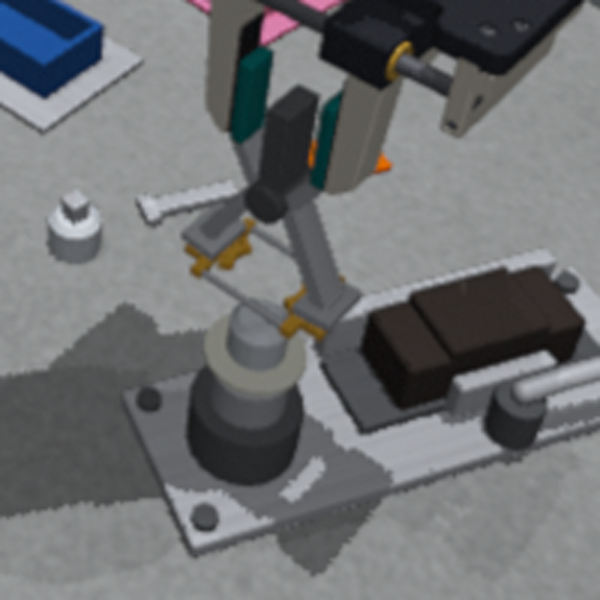

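```bash
cat >> h.py <<'E'
def ontx(px,tx):
    z=np.load("wrist30.npz");M=np.eye(4);M[:3,:3]=z["R"];M[:3,3]=z["p"];C=z["T"]@M
    R=C[:3,:3];o=-R.T@C[:3,3];d=R.T@np.linalg.solve(z["K"],[px[0],px[1],1.]);return o+d*(tx-o[0])/d[0]
f=lambda p,s,o:((p[0]+.5)/s-.5+o[0],(p[1]+.5)/s-.5+o[1])
E
python3 - <<'E'
from h import *
g=lambda u,v:f((u,v),4,(180,150))
for H in(109,111,113): print("pin",H,ontx(g(387,232),235.7-H).round(2))
print("washer",ontx(g(388,181),235.7-86).round(2))
print("yellow front",[ontx(g(u,v),93)[1:].round(1).tolist() for u,v in((239,164),(554,164),(186,212),(607,209))])
print("rod",[ontx(g(u,v),95.5)[1:].round(1).tolist() for u,v in((273,184),(520,182))])
print("plates",[ontx(g(u,v),88)[1:].round(1).tolist() for u,v in((165,224),(630,224),(172,368),(627,366))])
E
```

```text
pin 109 [126.7   -0.21  -3.45]
pin 111 [124.7    0.4   -3.43]
pin 113 [122.7    1.    -3.41]
washer [149.7    4.98  -3.44]
yellow front [[23.1, -30.4], [23.1, 27.8], [13.9, -40.6], [14.5, 37.9]]
rod [[18.6, -24.4], [19.0, 21.8]]
plates [[13.0, -43.7], [13.1, 41.5], [-15.4, -43.8], [-15.0, 42.4]]
```

Request:
{"op": "move_arm", "data": {
  "rows": [0.008,0.0003,-0.002,0,0.045,0.017,0.0003,-0.002,0,0.045,0.017,0.0003,-0.002,0,0.045,0.017,0.0003,-0.002,0,0.045,0.017,0.0003,-0.002,0,0.045]
}}

```text
t: 9.28
ee_pos: [503.3, -169.0, 219.0]
tcp_rot: [-2.164, 1.57, -0.222]
wrist_force: [-0.3, -0.1, -2.7]
width: 50.4
```

```bash
cat > look.py <<'E'
from h import *
import sys
n=sys.argv[1]
to((502.6,-167.1,200),1.943)
p,R,s=pose(); im=manip.grab_frame("wrist");cv2.imwrite(f"pics/w{n}.png",im)
to((502.6,-167.1,200),1.943)
z=cv2.resize(im[150:300,180:380],None,fx=4,fy=4,interpolation=cv2.INTER_CUBIC);cv2.imwrite(f"pics/w{n}z.png",np.clip(z*1.3,0,255).astype(np.uint8))
if len(sys.argv)>2:
    t=manip.grab_frame("side");cv2.imwrite(f"pics/s{n}f.png",t);cv2.imwrite(f"pics/s{n}.png",cv2.resize(t[240:370,300:430],None,fx=4.5,fy=4.5,interpolation=cv2.INTER_CUBIC))
E
python3 look.py 9 s
```

```text
t 9.28 pos [ 503.3 -169.   219. ] F [-0.3 -0.1 -2.7] w 50.4 zyaw 1.9420 q7 2.14
shift [0.019, -0.0, 0.0021, -0.06]
t 9.32 pos [ 503.3 -169.   219. ] F [ 1.3  0.5 -2.4] w 50.1 zyaw 1.9420 q7 2.14
shift [0.019, -0.0, 0.0021, -0.06]
```

View pics/w9z.png

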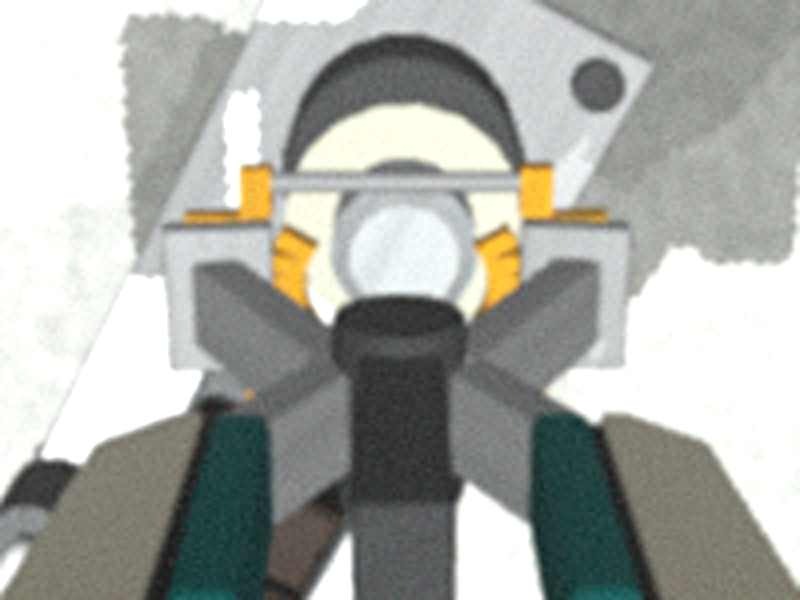

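View pics/s9.png

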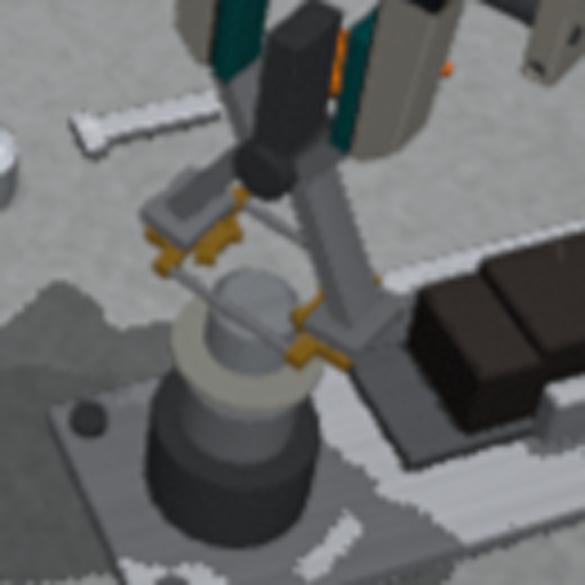

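```bash
python3 - <<'E'
from h import *
g=lambda u,v:f((u,v),4,(180,150))
for H in(109,111,113): print("pin",H,ontx(g(406,254),219-H).round(2))
print("yellow front",[ontx(g(u,v),93)[1:].round(1).tolist() for u,v in((241,164),(554,164),(185,212),(608,211))])
to((502.6,-167.1,200),1.943)
E
```

```text
pin 109 [110.     0.22   0.55]
pin 111 [108.     0.86   0.54]
pin 113 [106.     1.5    0.53]
yellow front [[23.1, -30.0], [23.1, 27.8], [13.9, -40.7], [14.1, 38.1]]
t 9.38 pos [ 503.3 -169.   219. ] F [ 0.1  0.  -4.3] w 50.4 zyaw 1.9420 q7 2.14
shift [0.019, -0.0, 0.0021, -0.05]
```

Request:
{"op": "move_arm", "data": {
  "rows": [0,0,0,0,0.045,0,0,0,0,0.045,0,0,0,0,0.045,0,0,0,0,0.045]
}}

```text
t: 9.88
ee_pos: [503.2, -169.0, 218.8]
tcp_rot: [-2.244, 1.571, -0.302]
wrist_force: [-0.3, -0.1, -3.5]
width: 50.4
```

Request:
{"op": "move_arm", "data": {
  "rows": [0.002,0.0005,0.0018,0,0.045,0.004,0.0005,0.0018,0,0.045,0.004,0.0005,0.0018,0,0.045,0.004,0.0005,0.0018,0,0.045]
}}

```text
t: 10.38
ee_pos: [502.1, -167.5, 214.8]
tcp_rot: [2.679, 1.571, -1.662]
wrist_force: [-0.1, -0.3, -3.9]
width: 50.2
```

```bash
python3 look.py 10 s
```

```text
t 10.38 pos [ 502.1 -167.5  214.8] F [-0.1 -0.3 -3.9] w 50.2 zyaw 1.9421 q7 2.14
shift [0.0148, -0.0006, 0.0002, -0.05]
t 10.43 pos [ 502.1 -167.5  214.8] F [-0.2 -0.1 -2.4] w 50.3 zyaw 1.9420 q7 2.14
shift [0.0148, -0.0006, 0.0002, -0.06]
```

View pics/w10z.png

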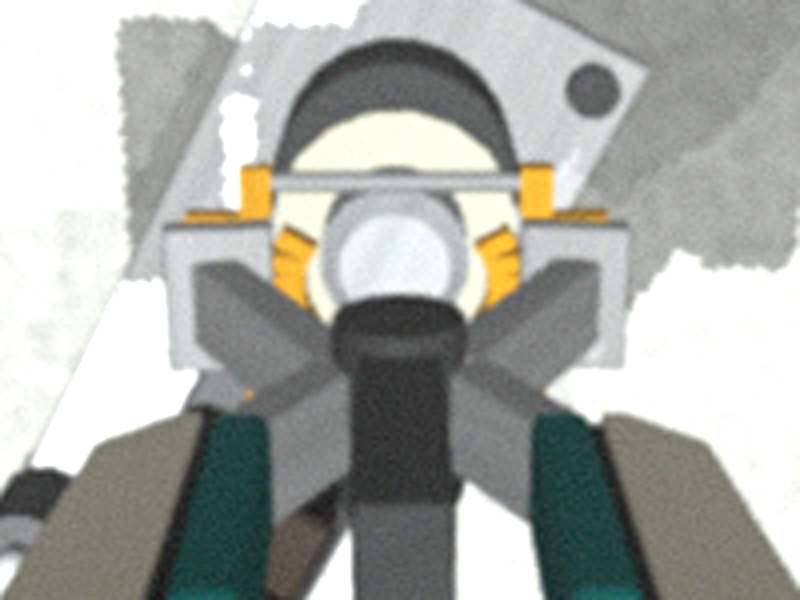

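View pics/s10.png

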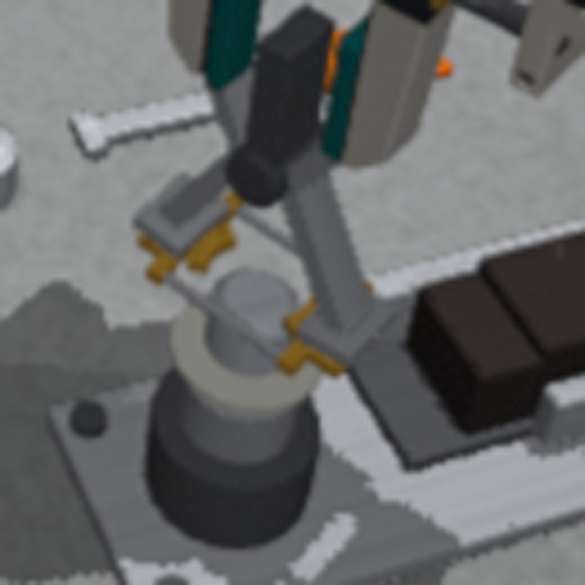

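```bash
python3 - <<'E'
from h import *
S=cal0("side")
im=cv2.imread("pics/s10f.png")
p,R,s=pose()
z=cv2.resize(im[275:335,320:395],None,fx=10,fy=10,interpolation=cv2.INTER_CUBIC);z=np.clip(z*1.6,0,255).astype(np.uint8)
def mk(P,c):
    u=(proj(S,P)-np.array([320,275])+.5)*10-.5; cv2.circle(z,tuple(int(v) for v in u),3,c,-1); return u.round(1)
ring=lambda y,zz,x=95.5:p+R@np.array([x,0.1+y,-1.3+zz])
print("ringc",mk(ring(0,0),(0,0,255)))
for y,zz in((23,-28.5),(23,28.5),(-23,-28.5),(-23,28.5)): print(mk(ring(y,zz,93),(0,255,0)))
print("pin",mk((502.6+.9,-168.7,111),(255,0,0)))
print("tool y of pin",ontx(f((396,262.5),4,(180,150)),103.8),ontx(f((396,262.5),4,(180,150)),101.8))
cv2.imwrite("pics/s10z.png",z)
E
```

```text
ringc [370.9 271.6]
[440.8 461.8]
[122.8 242.9]
[624.7 278. ]
[310.6  76.3]
pin [369.9 306.1]
tool y of pin [103.8          0.44638721  -1.4449068 ] [101.8          1.10085902  -1.43703823]
```

View pics/s10z.png

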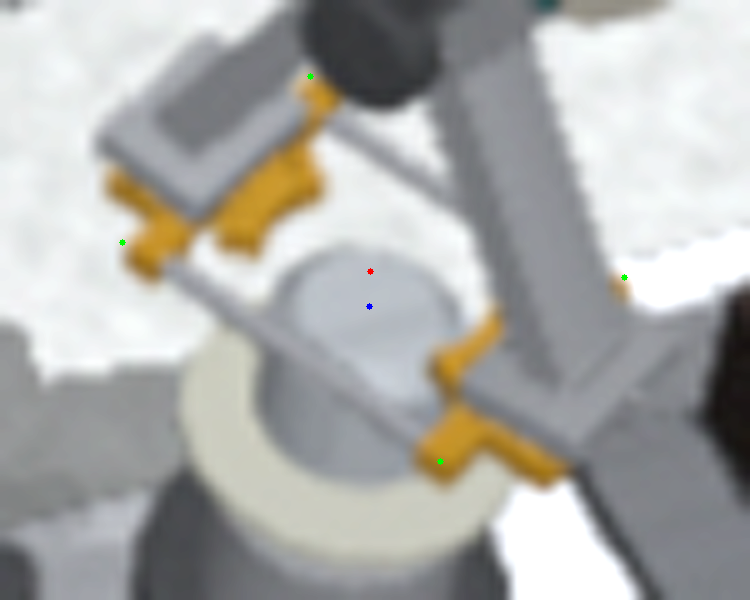

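Request:
{"op": "move_arm", "data": {
  "rows": [0.002,0.0012,0,0,0.045,0.004,0.0012,0,0,0.045,0.006,0.0012,0,0,0.045,0.0075,0.0012,0,0,0.045,0.0075,0.0012,0,0,0.045]
}}

```text
t: 11.1
ee_pos: [500.9, -167.9, 207.1]
tcp_rot: [1.027, 1.571, 2.969]
wrist_force: [-0.8, 0.1, -2.9]
width: 50.2
```

```bash
python3 look.py 11 s; python3 - <<'E'
from h import *
im=cv2.imread("pics/s11f.png")
z=cv2.resize(im[275:335,320:395],None,fx=10,fy=10,interpolation=cv2.INTER_CUBIC);cv2.imwrite("pics/s11z.png",np.clip(z*1.6,0,255).astype(np.uint8))
E
```

```text
t 11.10 pos [ 500.9 -167.9  207.1] F [-0.8  0.1 -2.9] w 50.2 zyaw 1.9421 q7 2.14
shift [0.0071, -0.0019, 0.0001, -0.05]
t 11.15 pos [ 501.  -167.9  207.2] F [-0.3  0.3 -3.5] w 49.9 zyaw 1.9420 q7 2.14
shift [0.0072, -0.0018, 0.0002, -0.06]
```

View pics/w11z.png

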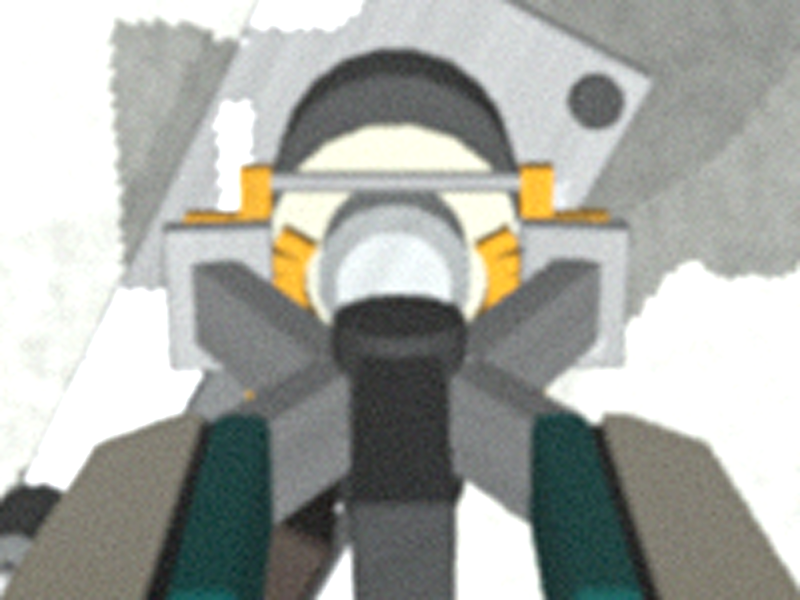

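View pics/s11z.png

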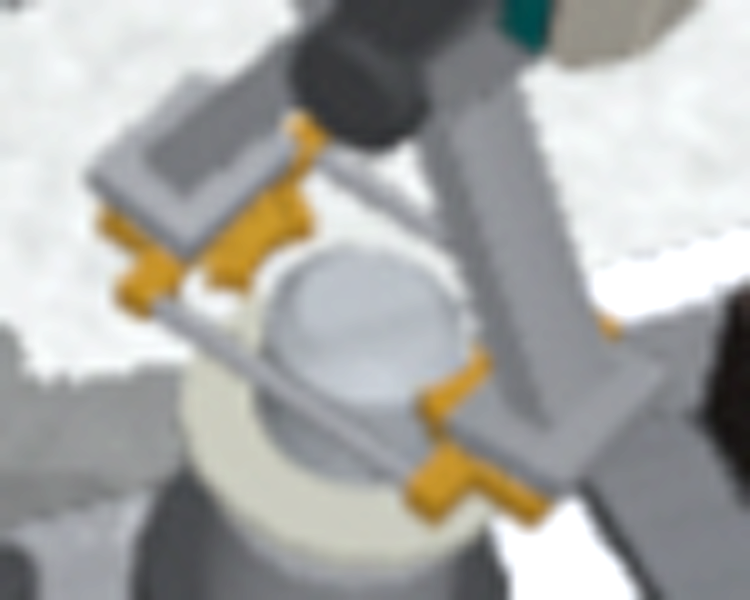

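```bash
python3 - <<'E'
from h import *
g=lambda u,v:f((u,v),4,(180,150))
for H in(111,113,115): print("pin face +y edge",H,ontx(g(394,233),207.1-H).round(2)-[0,11,0], "full dia edge", ontx(g(396,203),207.1-H+4).round(2)-[0,15,0],"washer",ontx(g(395,124),207.1-H+25).round(2)-[0,26,0])
for tx in (93,94,95,96): print("ring front -23",ontx(g(256,164),tx)[1]-23)
im=manip.grab_frame("top");z=cv2.resize(im[175:245,370:450],None,fx=8,fy=8,interpolation=cv2.INTER_CUBIC);cv2.imwrite("pics/t11.png",np.clip(z*1.5,0,255).astype(np.uint8))
E
```

```text
pin face +y edge 111 [96.1  -2.14 -1.79] full dia edge [100.1   -1.35  -1.42] washer [121.1   -1.52  -1.7 ]
pin face +y edge 113 [94.1  -1.54 -1.78] full dia edge [98.1  -0.79 -1.41] washer [119.1   -1.08  -1.69]
pin face +y edge 115 [92.1  -0.93 -1.77] full dia edge [96.1  -0.24 -1.41] washer [117.1   -0.65  -1.68]
ring front -23 0.08570702299124378
ring front -23 -0.1634986785535233
ring front -23 -0.41270438009829036
ring front -23 -0.6619100816430574
```

View pics/t11.png

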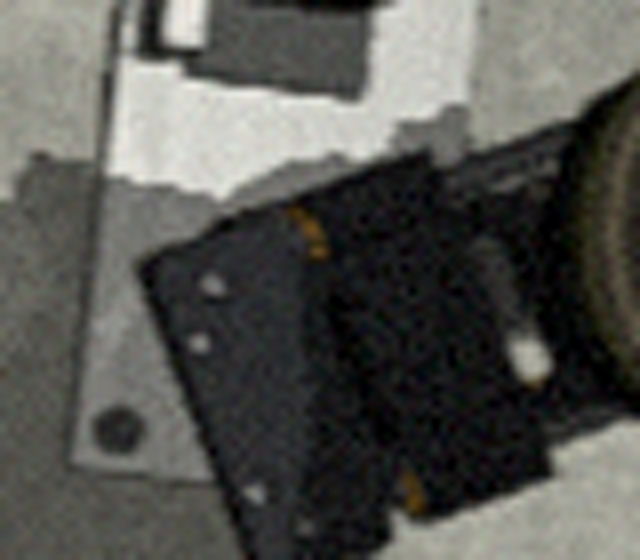

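Request:
{"op": "move_arm", "data": {
  "rows": [0.001,0,0,0,0.045,0.002,0,0,0,0.045,0.003,0,0,0,0.045,0.004,0,0,0,0.045]
}}

```text
t: 11.75
ee_pos: [501.0, -167.9, 203.2]
tcp_rot: [-2.616, 1.571, -0.674]
wrist_force: [-0.4, -0.4, -2.6]
width: 50.0
```

```bash
python3 look.py 12 s; python3 - <<'E'
from h import *
im=cv2.imread("pics/s12f.png")
z=cv2.resize(im[275:335,320:395],None,fx=10,fy=10,interpolation=cv2.INTER_CUBIC);cv2.imwrite("pics/s12z.png",np.clip(z*1.6,0,255).astype(np.uint8))
E
```

```text
t 11.75 pos [ 501.  -167.9  203.2] F [-0.4 -0.4 -2.6] w 50.0 zyaw 1.9421 q7 2.14
shift [0.0032, -0.0018, 0.0002, -0.05]
t 11.80 pos [ 500.9 -167.9  203.1] F [-0.1  1.  -2.7] w 49.9 zyaw 1.9420 q7 2.14
shift [0.0031, -0.0019, 0.0001, -0.06]
```

View pics/s12z.png

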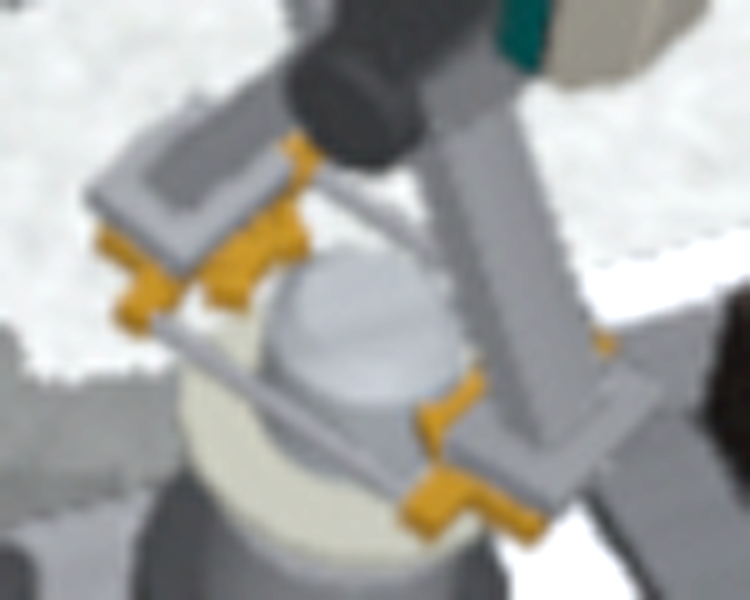

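Request:
{"op": "move_arm", "data": {
  "rows": [0.001,0,0,0,0.045,0.002,0,0,0,0.045,0.003,0,0,0,0.045,0.004,0,0,0,0.045]
}}

```text
t: 12.35
ee_pos: [501.0, -167.9, 199.2]
tcp_rot: [-2.35, 1.571, -0.408]
wrist_force: [-0.2, -0.3, -4.4]
width: 50.2
```

```bash
python3 look.py 13 s; python3 - <<'E'
from h import *
im=cv2.imread("pics/s13f.png")
z=cv2.resize(im[275:335,320:395],None,fx=10,fy=10,interpolation=cv2.INTER_CUBIC);cv2.imwrite("pics/s13z.png",np.clip(z*1.6,0,255).astype(np.uint8))
E
```

```text
t 12.35 pos [ 501.  -167.9  199.2] F [-0.2 -0.3 -4.4] w 50.2 zyaw 1.9421 q7 2.13
shift [-0.0008, -0.0018, 0.0002, -0.05]
t 12.40 pos [ 501.  -167.9  199.1] F [-1.1  0.1 -3.9] w 50.0 zyaw 1.9421 q7 2.13
shift [-0.0009, -0.0018, 0.0002, -0.05]
```

View pics/s13z.png

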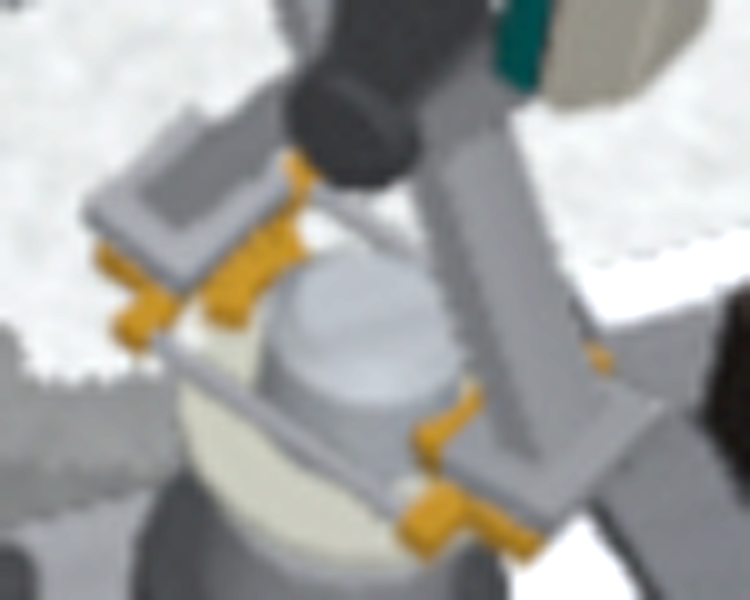

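View pics/w13z.png

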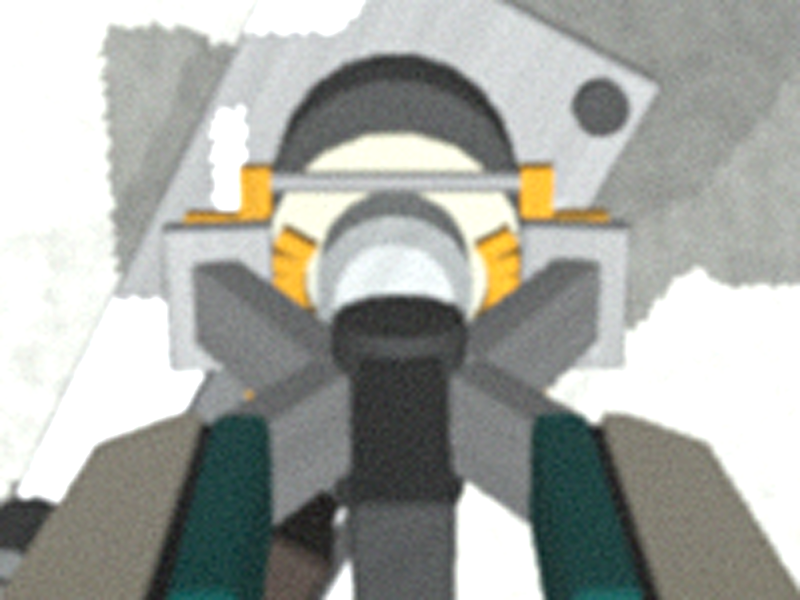

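Request:
{"op": "move_arm", "data": {
  "rows": [0.0015,0,0,0,0.045,0.003,0,0,0,0.045,0.0045,0,0,0,0.045,0.006,0,0,0,0.045,0.0075,0,0,0,0.045,0.009,0,0,0,0.045]
}}

```text
t: 13.2
ee_pos: [501.0, -167.9, 190.2]
tcp_rot: [-2.246, 1.571, -0.304]
wrist_force: [-0.1, -0.3, -3.5]
width: 50.2
```

Request:
{"op": "move_arm", "data": {
  "rows": [0.0012,0,0,0,0.045,0.0025,0,0,0,0.045]
}}

```text
t: 13.45
ee_pos: [501.0, -167.9, 187.7]
tcp_rot: [-2.391, 1.571, -0.449]
wrist_force: [0.3, -1.0, -3.0]
width: 49.9
```

Request:
{"op": "move_arm", "data": {
  "rows": [0.001,0,0,0,0.045,0.002,0,0,0,0.045]
}}

```text
t: 13.7
ee_pos: [501.1, -167.9, 185.8]
tcp_rot: [-2.132, 1.571, -0.19]
wrist_force: [0.1, 0.7, 0.5]
width: 50.0
```

Request:
{"op": "move_arm", "data": {
  "rows": [0.001,0,0,0,0.045,0.002,0,0,0,0.045]
}}

```text
t: 13.95
ee_pos: [501.1, -167.9, 184.1]
tcp_rot: [-2.07, 1.57, -0.128]
wrist_force: [-0.6, 0.7, 2.9]
width: 50.4
```

Request:
{"op": "move_arm", "data": {
  "rows": [0.001,0,0,0,0.045,0.0015,0,0,0,0.045]
}}

```text
t: 14.2
ee_pos: [501.1, -167.9, 182.5]
tcp_rot: [-2.113, 1.57, -0.171]
wrist_force: [-0.7, 1.2, 5.7]
width: 50.2
```

Request:
{"op": "move_arm", "data": {
  "rows": [0.0005,0,0,0,0.045,0.001,0,0,0,0.045]
}}

```text
t: 14.45
ee_pos: [501.1, -167.9, 181.5]
tcp_rot: [-2.041, 1.57, -0.099]
wrist_force: [-0.8, 0.6, 5.8]
width: 50.4
```

Request:
{"op": "move_arm", "data": {
  "rows": [0.0005,0,0,0,0.045,0.0005,0,0,0,0.045]
}}

```text
t: 14.7
ee_pos: [501.1, -167.9, 181.0]
tcp_rot: [-2.071, 1.57, -0.129]
wrist_force: [-1.2, 1.0, 6.7]
width: 50.1
```

Request:
{"op": "move_arm", "data": {
  "rows": [0.0005,0,0,0,0.045,0.0005,0,0,0,0.045]
}}

```text
t: 14.95
ee_pos: [501.1, -167.9, 180.6]
tcp_rot: [-2.026, 1.57, -0.084]
wrist_force: [-2.3, 1.1, 6.8]
width: 50.3
```

Request:
{"op": "move_arm", "data": {
  "rows": [0.0005,0,0,0,0.045,0.0005,0,0,0,0.045]
}}

```text
t: 15.2
ee_pos: [501.1, -167.9, 180.2]
tcp_rot: [-2.062, 1.57, -0.12]
wrist_force: [-1.1, 0.6, 9.2]
width: 50.1
```

```bash
python3 - <<'E'
from h import *
for i in range(1): to((501,-167.9,180),1.943)
im=manip.grab_frame("side")
cv2.imwrite("pics/s14f.png",im)
z=cv2.resize(im[275:345,320:395],None,fx=8,fy=8,interpolation=cv2.INTER_CUBIC);cv2.imwrite("pics/s14z.png",np.clip(z*1.6,0,255).astype(np.uint8))
E
```

```text
t 15.20 pos [ 501.1 -167.9  180.2] F [-1.1  0.6  9.2] w 50.1 zyaw 1.9420 q7 2.13
shift [0.0002, 0.0001, 0.0001, -0.05]
```

View pics/s14z.png

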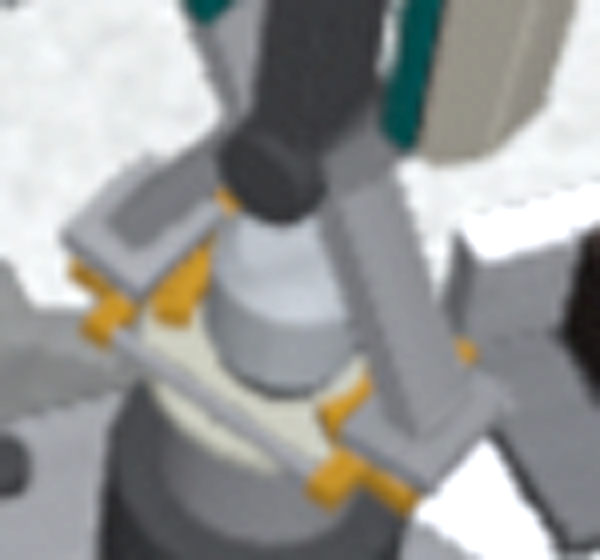

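Request:
{"op": "move_arm", "data": {
  "rows": [0.0004,0,0,0,0.045,0.0004,0,0,0,0.045]
}}

```text
t: 15.5
ee_pos: [501.2, -167.9, 179.8]
tcp_rot: [-2.07, 1.57, -0.128]
wrist_force: [-1.5, 1.1, 7.4]
width: 50.6
```

Request:
{"op": "move_arm", "data": {
  "rows": [0.0003,0,0,0,0.045,0.0003,0,0,0,0.045]
}}

```text
t: 15.75
ee_pos: [501.2, -167.9, 179.6]
tcp_rot: [-2.102, 1.57, -0.16]
wrist_force: [-2.2, 0.6, 8.1]
width: 50.1
```

Request:
{"op": "move_arm", "data": {
  "rows": [0.0004,0,0,0,0.045,0.0004,0,0,0,0.045]
}}

```text
t: 16.0
ee_pos: [501.3, -168.0, 179.3]
tcp_rot: [-2.134, 1.57, -0.192]
wrist_force: [-2.7, 1.0, 10.8]
width: 50.1
```

Request:
{"op": "move_arm", "data": {
  "rows": [0.0004,0,0,0,0.045,0.0004,0,0,0,0.045]
}}

```text
t: 16.25
ee_pos: [501.4, -168.0, 179.2]
tcp_rot: [-2.159, 1.57, -0.217]
wrist_force: [-2.2, 0.6, 12.7]
width: 50.0
```

Request:
{"op": "move_arm", "data": {
  "rows": [0,0,0,0,0.045,0,0,0,0,0.045]
}}

```text
t: 16.5
ee_pos: [501.4, -168.0, 179.2]
tcp_rot: [-2.152, 1.569, -0.21]
wrist_force: [-2.3, 1.3, 12.8]
width: 50.1
```

Request:
{"op": "move_arm", "data": {
  "rows": [0,0,0,0,0.06,0,0,0,0,0.08,0,0,0,0,0.09,0,0,0,0,0.09]
}}

```text
t: 17.0
ee_pos: [500.9, -167.9, 178.1]
tcp_rot: [0.959, 1.57, 2.901]
wrist_force: [-0.6, -0.4, -0.0]
width: 85.7
```

```bash
python3 look.py 15 s; python3 - <<'E'
from h import *
im=cv2.imread("pics/s15f.png")
z=cv2.resize(im[255:345,310:400],None,fx=6.5,fy=6.5,interpolation=cv2.INTER_CUBIC);cv2.imwrite("pics/s15z.png",np.clip(z*1.6,0,255).astype(np.uint8))
E
```

```text
t 17.00 pos [ 500.9 -167.9  178.1] F [-0.6 -0.4 -0. ] w 85.7 zyaw 1.9421 q7 2.13
shift [-0.0219, -0.0019, 0.0001, -0.05]
t 17.05 pos [ 500.9 -167.9  178.1] F [-0.5  0.3 -0. ] w 87.8 zyaw 1.9421 q7 2.13
shift [-0.0219, -0.0019, 0.0001, -0.05]
```

View pics/s15z.png

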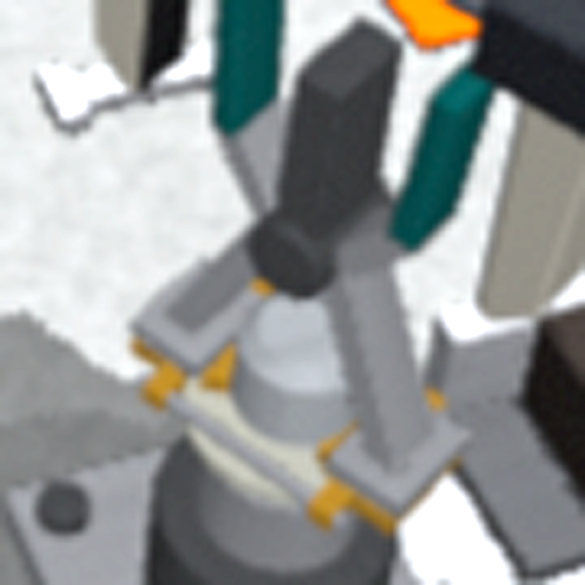

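View pics/w15.png

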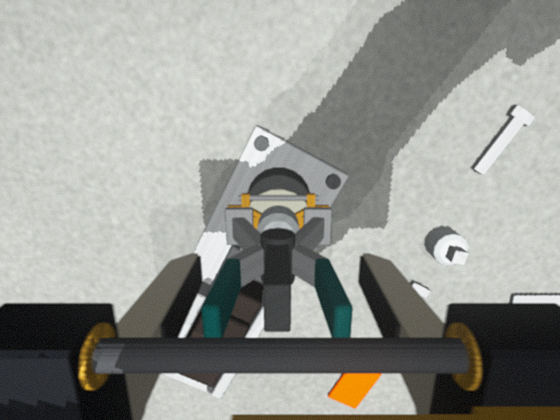

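View pics/w15z.png

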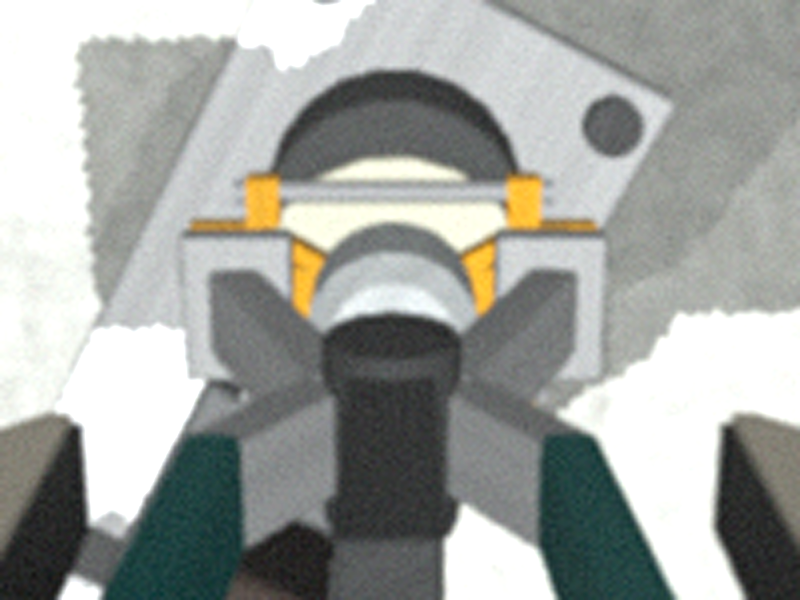

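Request:
{"op": "move_arm", "data": {
  "rows": [0,0,0,0,0.093,-0.015,0,0,0,0.093,-0.04,0,0,0,0.093,-0.075,0,0,0,0.093,-0.075,0,0,10,0.093,-0.075,0,0,20,0.093,-0.075,0,0,30,0.093,-0.075,0,0,40,0.093]
}}

```text
t: 18.1
ee_pos: [501.1, -167.9, 254.4]
tcp_rot: [-1.163, 1.57, 0.075]
wrist_force: [0.0, -0.6, -0.0]
width: 93.0
```

Request:
{"op": "move_arm", "data": {
  "rows": [0,0,0,10,0.093,0,0,0,20,0.093,0,0,0,30,0.093,0,0,0,40,0.093,0,0,0,50,0.093,0,0,0,50,0.093,0,0,0,50,0.093]
}}

```text
t: 18.98
ee_pos: [501.1, -167.7, 253.8]
tcp_rot: [-0.136, 1.57, 0.239]
wrist_force: [0.6, 0.6, -0.3]
width: 93.0
```

```bash
python3 look.py 16 s; python3 - <<'E'
from h import *
im=cv2.imread("pics/s16f.png")
z=cv2.resize(im[240:345,300:420],None,fx=5.5,fy=5.5,interpolation=cv2.INTER_CUBIC);cv2.imwrite("pics/s16z.png",np.clip(z*1.6,0,255).astype(np.uint8))
E
```

```text
t 18.98 pos [ 501.1 -167.7  253.8] F [ 0.6  0.6 -0.3] w 93.0 zyaw 0.3754 q7 0.79
shift [0.0538, 0.0001, 0.0016, -89.82]
t 19.02 pos [ 501.  -167.8  253.7] F [-0.1  0.7 -0.1] w 93.1 zyaw 0.3746 q7 0.79
shift [0.0537, 0.0001, 0.0017, -89.86]
```

View pics/s16z.png

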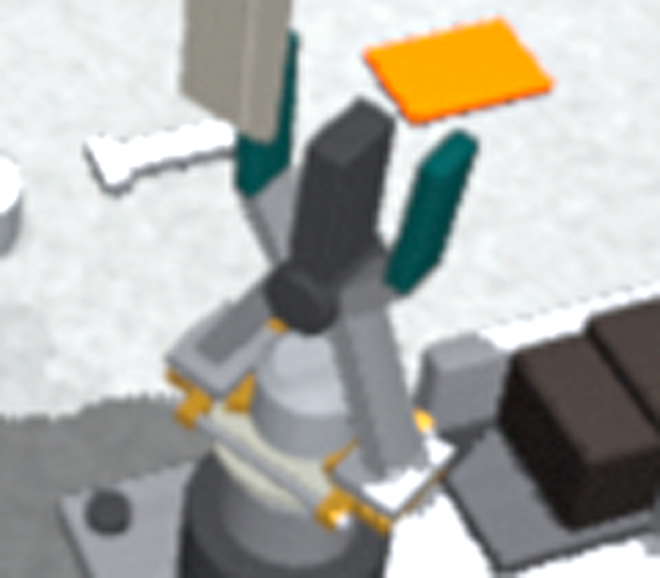

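View pics/w16.png

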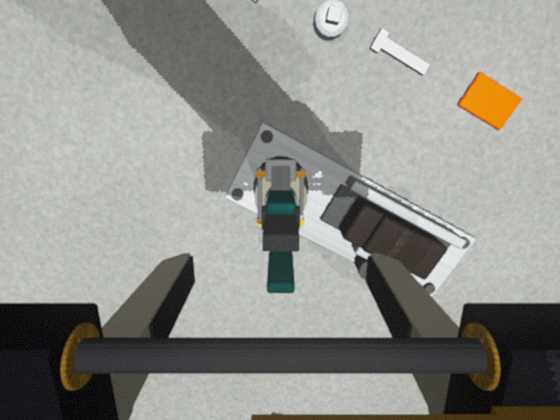

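```bash
python3 - <<'E'
from h import *
im=cv2.imread("pics/w16.png")
z=cv2.resize(im[150:300,215:345],None,fx=4,fy=4,interpolation=cv2.INTER_CUBIC);cv2.imwrite("pics/w16y.png",np.clip(z*1.5,0,255).astype(np.uint8))
E
```

```text
(no output)
```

View pics/w16y.png

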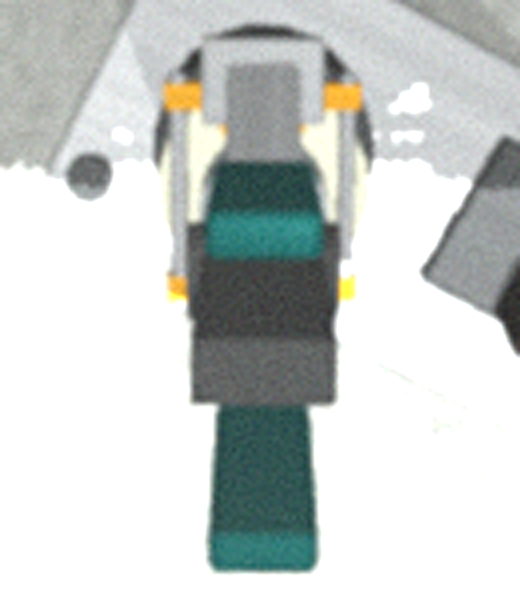

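```bash
python3 - <<'E'
from h import *
g=lambda u,v:f((u,v),4,(215,150))
for tx in(50,53,56,60): print("stem",tx,ontx(g(264,371),tx)[1:].round(2),"hand mid",((ontx(g(265,235),tx-11)+ontx(g(262,551),tx-11))/2)[1:].round(2))
for tx in(165,): print("blocks",[ontx(g(u,v),tx)[1:].round(1).tolist() for u,v in((183,97),(343,96),(178,288),(346,288))])
to((501,-167.9,180),0.372)
E
```

```text
stem 50 [-0.16  0.03] hand mid [-0.16 -0.07]
stem 53 [-1.42  0.04] hand mid [-1.48 -0.07]
stem 56 [-2.67  0.04] hand mid [-2.81 -0.06]
stem 60 [-4.34  0.05] hand mid [-4.58 -0.06]
blocks [[21.4, -18.8], [21.6, 18.8], [-26.2, -20.8], [-26.2, 20.4]]
t 19.07 pos [ 500.9 -167.9  253.6] F [-0.3  0.1 -0.6] w 93.1 zyaw 0.3736 q7 0.79
shift [0.0736, 0.0, 0.0, 0.09]
```

Request:
{"op": "move_arm", "data": {
  "rows": [0.03,-0.001,0,0,0.093,0.06,-0.001,0,0,0.07,0.072,-0.001,0,0,0.05,0.072,-0.001,0,0,0.04,0.072,-0.001,0,0,0.035],
  "force": 30
}}

```text
t: 19.7
ee_pos: [501.8, -169.1, 182.2]
tcp_rot: [-0.558, 1.569, -0.186]
wrist_force: [0.6, -0.4, 1.1]
width: 57.7
```

```bash
python3 look.py 17 s
```

```text
t 19.70 pos [ 501.8 -169.1  182.2] F [ 0.6 -0.4  1.1] w 57.7 zyaw 0.3714 q7 0.85
shift [-0.0178, 0.0016, 0.0015, 89.95]
t 19.75 pos [ 501.9 -169.1  182.2] F [-0.2  0.1  0.5] w 53.8 zyaw 0.3714 q7 0.85
shift [-0.0178, 0.0016, 0.0014, 89.95]
```

View pics/w17.png

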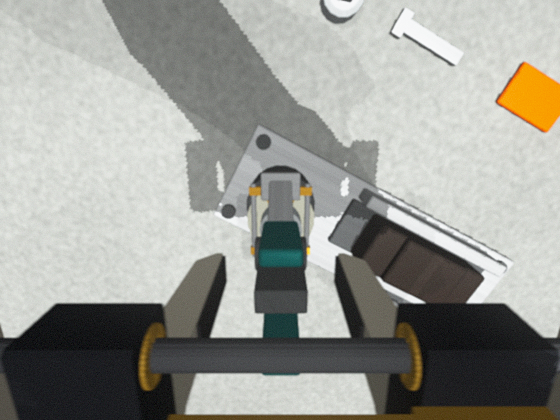

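View pics/s17.png

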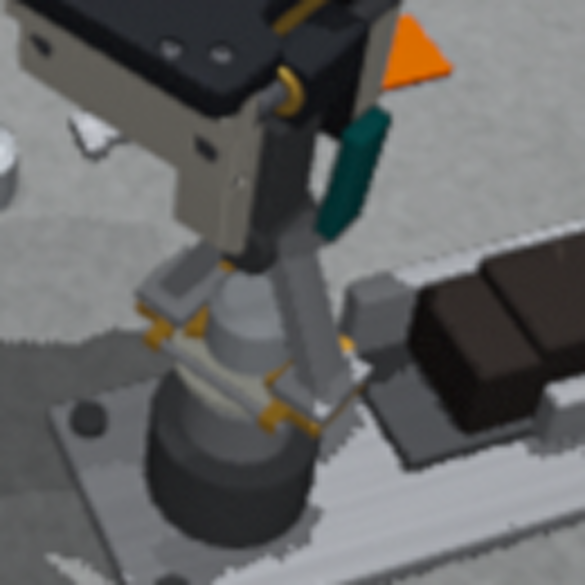

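Request:
{"op": "move_arm", "data": {
  "rows": [0,0,0,0,0.02,0,0,0,0,0.015,0,0,0,0,0.015,0,0,0,0,0.015,0,0,0,0,0.015],
  "force": 40
}}

```text
t: 20.42
ee_pos: [501.6, -168.8, 181.4]
tcp_rot: [-0.38, 1.57, -0.009]
wrist_force: [0.3, 0.2, 3.0]
width: 23.8
```

Request:
{"op": "move_arm", "data": {
  "rows": [0.001,0,0,0,0.015,0.001,0,0,0,0.015]
}}

```text
t: 20.68
ee_pos: [501.6, -168.9, 180.6]
tcp_rot: [-0.505, 1.57, -0.134]
wrist_force: [0.0, 0.7, 4.6]
width: 23.8
```

Request:
{"op": "move_arm", "data": {
  "rows": [0.001,0,0,0,0.015,0.001,0,0,0,0.015]
}}

```text
t: 20.92
ee_pos: [501.6, -169.0, 179.6]
tcp_rot: [-0.487, 1.57, -0.116]
wrist_force: [0.3, 1.1, 6.2]
width: 23.6
```

Request:
{"op": "move_arm", "data": {
  "rows": [0.0005,0,0,0,0.015,0.0005,0,0,0,0.015]
}}

```text
t: 21.18
ee_pos: [501.6, -169.0, 179.2]
tcp_rot: [-0.447, 1.57, -0.076]
wrist_force: [-0.5, 1.0, 7.4]
width: 23.8
```

Request:
{"op": "move_arm", "data": {
  "rows": [0.0007,0,0,0,0.015,0.0007,0,0,0,0.015]
}}

```text
t: 21.42
ee_pos: [501.6, -169.0, 178.5]
tcp_rot: [-0.412, 1.57, -0.041]
wrist_force: [-0.4, 1.2, 7.5]
width: 23.9
```

Request:
{"op": "move_arm", "data": {
  "rows": [0.0006,0,0,0,0.015,0.0006,0,0,0,0.015]
}}

```text
t: 21.68
ee_pos: [501.6, -169.0, 178.0]
tcp_rot: [-0.425, 1.57, -0.054]
wrist_force: [-0.3, 0.4, 8.5]
width: 23.4
```

Request:
{"op": "move_arm", "data": {
  "rows": [0.0006,0,0,0,0.015,0.0006,0,0,0,0.015]
}}

```text
t: 21.92
ee_pos: [501.6, -169.0, 177.7]
tcp_rot: [-0.282, 1.57, 0.089]
wrist_force: [-1.3, 1.5, 11.7]
width: 23.7
```

```bash
python3 look.py 18 s
```

```text
t 21.93 pos [ 501.6 -169.   177.7] F [-1.3  1.5 11.7] w 23.7 zyaw 0.3711 q7 0.86
shift [-0.0223, 0.0014, 0.0016, 89.94]
t 21.98 pos [ 501.7 -169.   177.7] F [-2.1  1.  11.8] w 23.9 zyaw 0.3712 q7 0.86
shift [-0.0223, 0.0014, 0.0016, 89.94]
```

View pics/w18z.png

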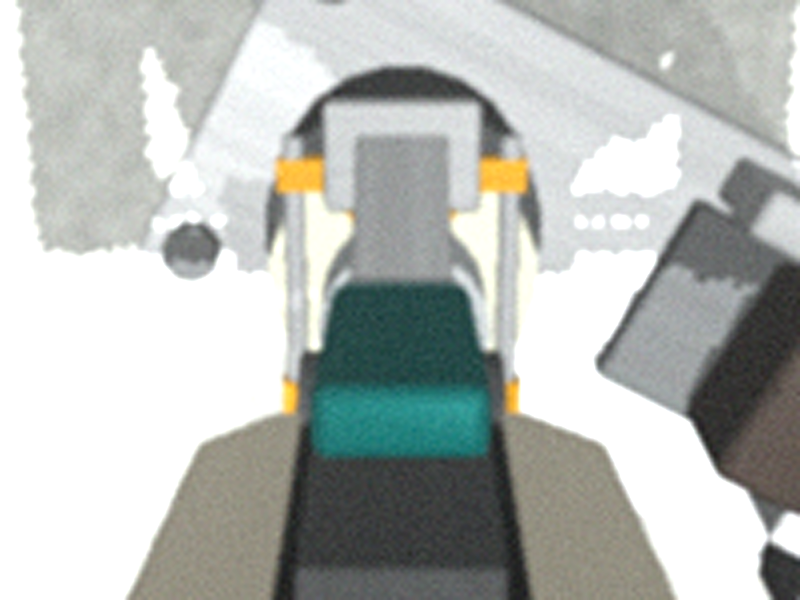

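View pics/s18.png

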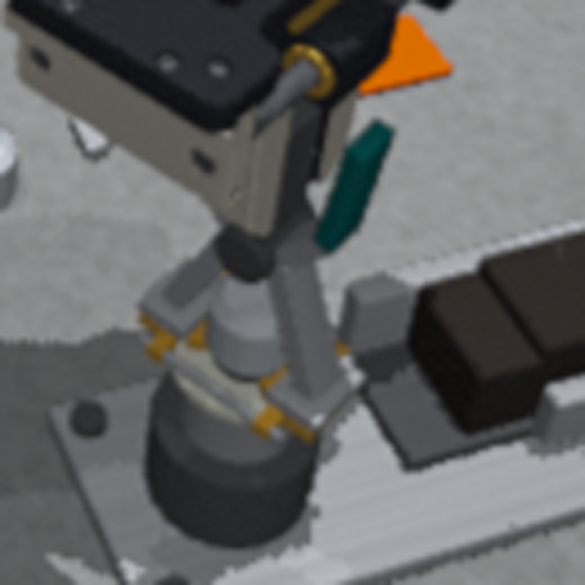

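```bash
python3 - <<'E'
from h import *
g=lambda u,v:f((u,v),4,(180,150))
for tx in(88,91,94):
  P=[ontx(g(u,v),tx)[1:] for u,v in((300,175),(503,175),(291,396),(512,396))];print(tx,np.round(P,1).tolist(),(P[0]-P[2])[0].round(1))
z=cv2.imread("pics/s18f.png");z=cv2.resize(z[290:345,320:395],None,fx=10,fy=10,interpolation=cv2.INTER_CUBIC);cv2.imwrite("pics/s18z.png",np.clip(z*1.6,0,255).astype(np.uint8))
E
```

```text
88 [[22.3, -18.8], [22.3, 18.0], [-21.2, -21.4], [-21.2, 20.7]] 43.5
91 [[21.5, -19.0], [21.5, 18.2], [-22.5, -21.7], [-22.5, 21.0]] 44.0
94 [[20.7, -19.2], [20.8, 18.5], [-23.8, -22.0], [-23.8, 21.3]] 44.6
```

View pics/s18z.png

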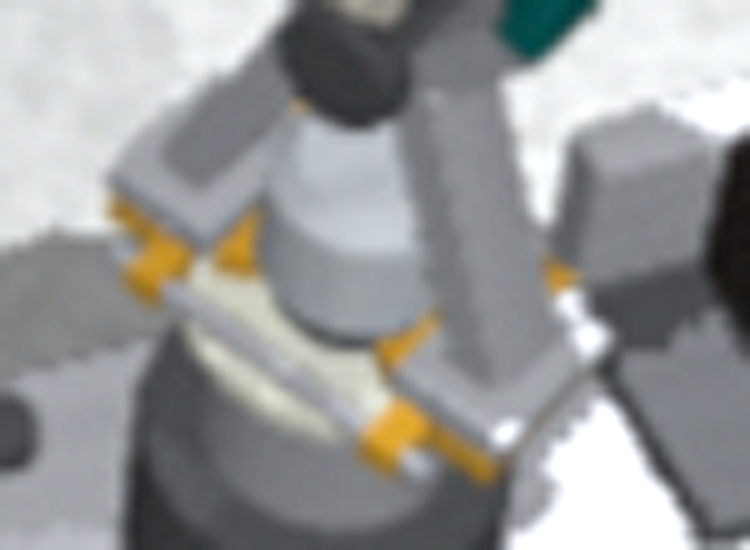

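Request:
{"op": "move_arm", "data": {
  "rows": [-0.002,0,0,0,0.015,-0.004,0,0,0,0.015,-0.006,0,0,0,0.015,-0.008,0,0,0,0.015]
}}

```text
t: 22.52
ee_pos: [500.9, -168.9, 184.6]
tcp_rot: [2.817, 1.57, -3.095]
wrist_force: [0.0, -0.4, -2.3]
width: 24.0
```

Request:
{"op": "move_arm", "data": {
  "rows": [-0.005,0,0,0,0.015,-0.01,0,0,0,0.015,-0.015,0,0,0,0.015,-0.015,0,0,0,0.015]
}}

```text
t: 23.02
ee_pos: [501.6, -168.9, 200.4]
tcp_rot: [-0.536, 1.57, -0.164]
wrist_force: [1.3, -0.1, -2.8]
width: 23.8
```

```bash
python3 look.py 19 s; python3 - <<'E'
from h import *
z=cv2.imread("pics/s19f.png");z=cv2.resize(z[270:345,310:400],None,fx=8,fy=8,interpolation=cv2.INTER_CUBIC);cv2.imwrite("pics/s19z.png",np.clip(z*1.6,0,255).astype(np.uint8))
E
```

```text
t 23.02 pos [ 501.6 -168.9  200.4] F [ 1.3 -0.1 -2.8] w 23.8 zyaw 0.3713 q7 0.84
shift [0.0004, 0.0013, 0.0016, 89.95]
t 23.07 pos [ 501.4 -168.8  200.1] F [-0.4  0.6 -2.3] w 23.9 zyaw 0.3714 q7 0.84
shift [0.0001, 0.0012, 0.0017, 89.95]
```

View pics/s19z.png

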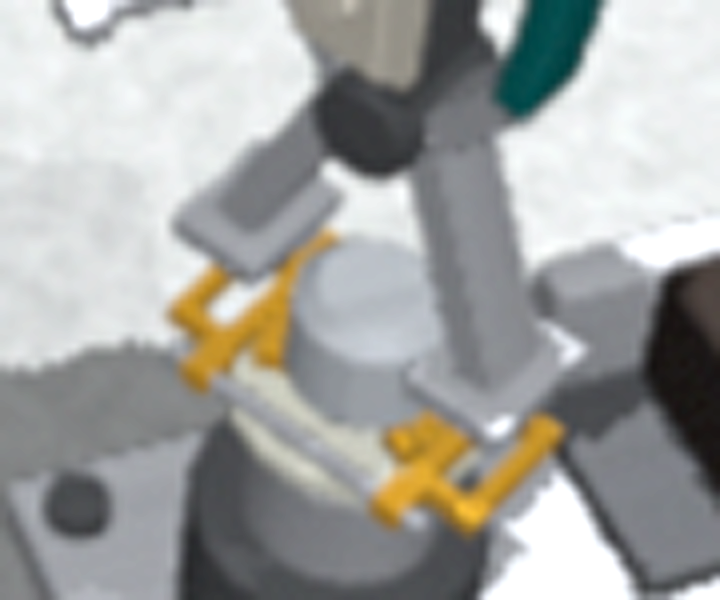

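View pics/w19z.png

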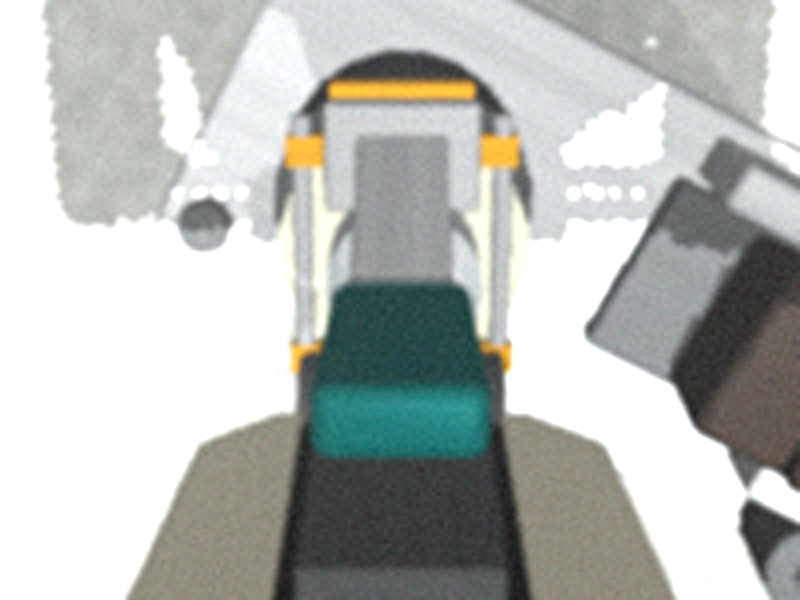

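Request:
{"op": "move_arm", "data": {
  "rows": [-0.02,0,0,0,0.015,-0.045,0,0,0,0.015,-0.05,0,0,0,0.015,-0.05,0,0,0,0.015]
}}

```text
t: 23.62
ee_pos: [501.2, -168.7, 249.6]
tcp_rot: [0.263, 1.571, 0.635]
wrist_force: [0.5, 0.0, -2.2]
width: 23.7
```

```bash
python3 - <<'E'
from h import *
to((537.5,198.2,200),0.371)
z=manip.grab_frame("side");cv2.imwrite("pics/s20f.png",z);z=cv2.resize(z[270:345,310:400],None,fx=8,fy=8,interpolation=cv2.INTER_CUBIC);cv2.imwrite("pics/s20z.png",np.clip(z*1.6,0,255).astype(np.uint8))
E
```

```text
t 23.62 pos [ 501.2 -168.7  249.6] F [ 0.5  0.  -2.2] w 23.7 zyaw 0.3715 q7 0.80
shift [0.0497, 0.3287, 0.167, 0.03]
```

View pics/s20z.png

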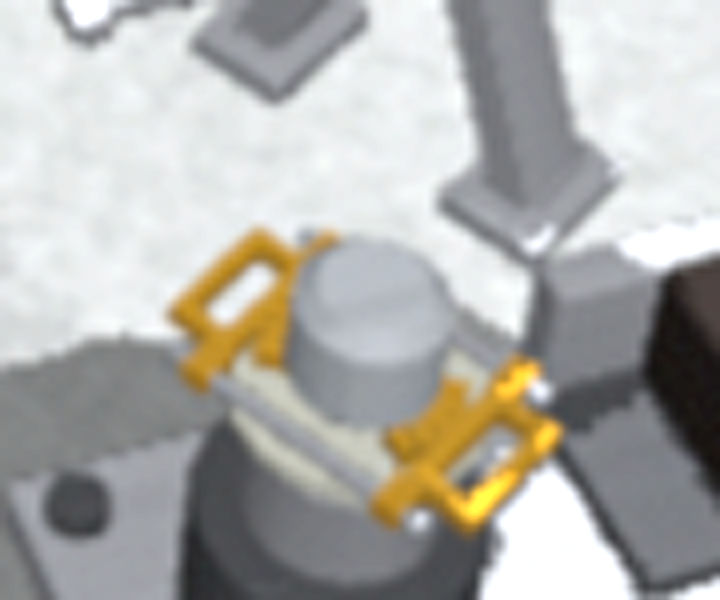

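Request:
{"op": "move_arm", "data": {
  "rows": [0,0.04,0.02,0,0.015,0,0.09,0.046,0,0.015,0,0.14,0.071,0,0.015,0.01,0.19,0.097,0,0.015,0.02,0.24,0.122,0,0.015,0.03,0.29,0.147,0,0.015,0.05,0.3287,0.167,0,0.015,0.05,0.3287,0.167,0,0.015]
}}

```text
t: 24.68
ee_pos: [536.2, 202.1, 197.0]
tcp_rot: [2.929, 1.567, -2.977]
wrist_force: [-0.3, -0.7, -2.4]
width: 23.9
```

Request:
{"op": "move_arm", "data": {
  "rows": [0,0,0,0,0.015,0,0,0,0,0.015,0,0,0,0,0.015]
}}

```text
t: 25.05
ee_pos: [537.9, 197.0, 200.3]
tcp_rot: [-0.119, 1.57, 0.25]
wrist_force: [-0.1, -0.5, -3.0]
width: 23.4
```

```bash
python3 - <<'E'
from h import *
to((537.5,198.2,115),0.371)
p,R,s=pose();im=manip.grab_frame("wrist");cv2.imwrite("pics/w21.png",im)
t=manip.grab_frame("top");cv2.imwrite("pics/t21.png",t);z=t[185:240,375:445];z=cv2.resize(z,None,fx=10,fy=10,interpolation=cv2.INTER_CUBIC);cv2.imwrite("pics/t21z.png",np.clip(z*1.5,0,255).astype(np.uint8))
E
```

```text
t 25.05 pos [537.9 197.  200.3] F [-0.1 -0.5 -3. ] w 23.4 zyaw 0.3695 q7 0.15
shift [0.0853, 0.0013, -0.0, -0.08]
```

View pics/w21.png

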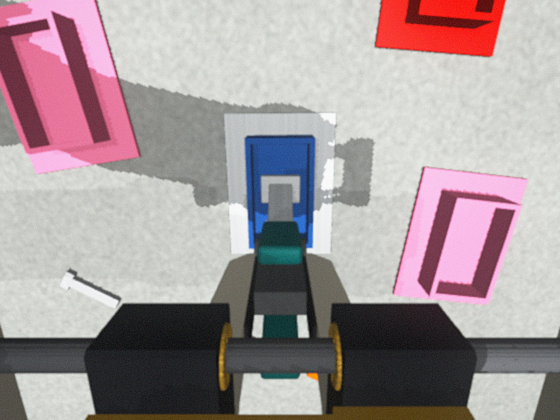

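View pics/t21z.png

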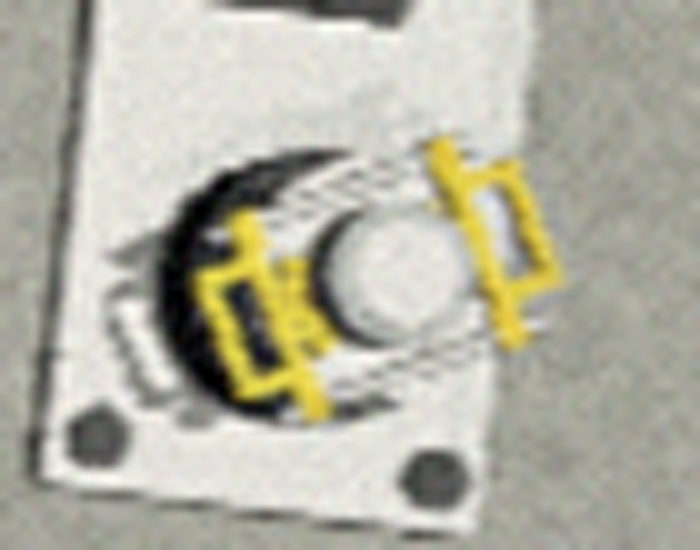

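Request:
{"op": "move_arm", "data": {
  "rows": [0.03,0.001,0,0,0.015,0.06,0.001,0,0,0.015,0.08,0.001,0,0,0.015,0.088,0.001,0,0,0.015,0.088,0.001,0,0,0.015]
}}

```text
t: 25.78
ee_pos: [537.4, 198.7, 111.9]
tcp_rot: [-2.775, 1.571, -2.405]
wrist_force: [-0.6, -0.2, -3.1]
width: 23.4
```

Request:
{"op": "move_arm", "data": {
  "rows": [0.001,0,0,0,0.015,0.002,0,0,0,0.015]
}}

```text
t: 26.02
ee_pos: [537.7, 199.2, 110.6]
tcp_rot: [0.076, 1.569, 0.447]
wrist_force: [-0.5, 0.3, -2.0]
width: 23.9
```

Request:
{"op": "move_arm", "data": {
  "rows": [0.001,0,0,0,0.015,0.002,0,0,0,0.015]
}}

```text
t: 26.28
ee_pos: [537.4, 199.1, 108.1]
tcp_rot: [0.088, 1.57, 0.459]
wrist_force: [-0.4, -0.7, -2.0]
width: 23.8
```

```bash
python3 - <<'E'
from h import *
to((537.5,198.2,105),0.371)
z=manip.grab_frame("side");z=cv2.resize(z[150:250,230:330],None,fx=6,fy=6,interpolation=cv2.INTER_CUBIC);cv2.imwrite("pics/s22z.png",np.clip(z*1.6,0,255).astype(np.uint8))
E
```

```text
t 26.27 pos [537.4 199.1 108.1] F [-0.4 -0.7 -2. ] w 23.8 zyaw 0.3714 q7 0.20
shift [0.0031, -0.0008, -0.0002, 0.02]
```

View pics/s22z.png

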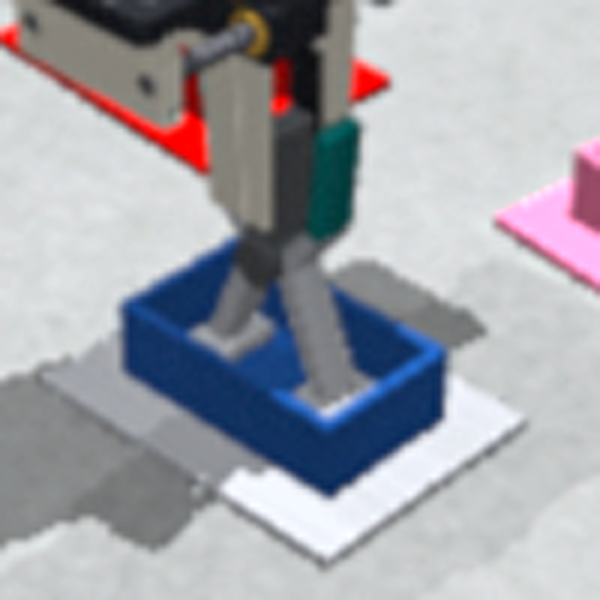

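Request:
{"op": "move_arm", "data": {
  "rows": [0.001,0,0,0,0.015,0.001,0,0,0,0.015]
}}

```text
t: 26.58
ee_pos: [537.3, 199.0, 106.8]
tcp_rot: [-2.82, 1.571, -2.449]
wrist_force: [-0.7, -1.1, -2.7]
width: 23.5
```

Request:
{"op": "move_arm", "data": {
  "rows": [0.001,0,0,0,0.015,0.001,0,0,0,0.015]
}}

```text
t: 26.82
ee_pos: [537.3, 198.9, 105.8]
tcp_rot: [-2.439, 1.571, -2.068]
wrist_force: [-0.4, 0.4, -3.2]
width: 23.6
```

Request:
{"op": "move_arm", "data": {
  "rows": [0.001,0,0,0,0.015,0.001,0,0,0,0.015]
}}

```text
t: 27.08
ee_pos: [537.4, 198.9, 105.4]
tcp_rot: [0.325, 1.57, 0.696]
wrist_force: [-0.8, -0.4, 3.8]
width: 23.6
```

Request:
{"op": "move_arm", "data": {
  "rows": [-0.0004,0,0,0,0.015,-0.0004,0,0,0,0.015,-0.0004,0,0,0,0.035,-0.0004,0,0,0,0.06,-0.0004,0,0,0,0.07,-0.0004,0,0,0,0.08,-0.0004,0,0,0,0.08]
}}

```text
t: 27.95
ee_pos: [537.3, 199.0, 105.3]
tcp_rot: [-1.618, 1.571, -1.247]
wrist_force: [0.3, -0.3, 0.7]
width: 68.7
```

Request:
{"op": "move_arm", "data": {
  "rows": [-0.015,0,0,0,0.085,-0.045,0,0,0,0.09,-0.09,0,0,0,0.09,-0.14,0,0,0,0.09,-0.15,0,0,0,0.09,-0.15,0,0,0,0.09]
}}

```text
t: 28.7
ee_pos: [537.3, 199.1, 256.2]
tcp_rot: [0.275, 1.569, 0.647]
wrist_force: [0.5, -1.1, -0.4]
width: 90.3
```

```bash
python3 - <<'E'
from h import *
to((537.5,198.2,105),0.371)
im=manip.grab_frame("wrist");cv2.imwrite("pics/w23.png",im)
z=manip.grab_frame("side");cv2.imwrite("pics/s23.png",z)
a=cv2.resize(z[150:250,230:330],None,fx=4,fy=4,interpolation=cv2.INTER_CUBIC);b=cv2.resize(z[270:370,310:410],None,fx=4,fy=4,interpolation=cv2.INTER_CUBIC);cv2.imwrite("pics/s23z.png",np.clip(np.hstack([a,b])*1.6,0,255).astype(np.uint8))
E
```

```text
t 28.70 pos [537.3 199.1 256.2] F [ 0.5 -1.1 -0.4] w 90.3 zyaw 0.3715 q7 0.12
shift [0.1512, -0.001, -0.0005, 0.03]
```

View pics/s23z.png

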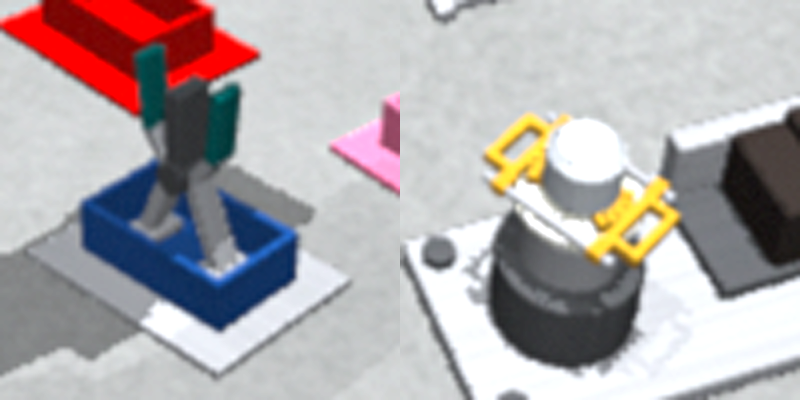

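View pics/w23.png

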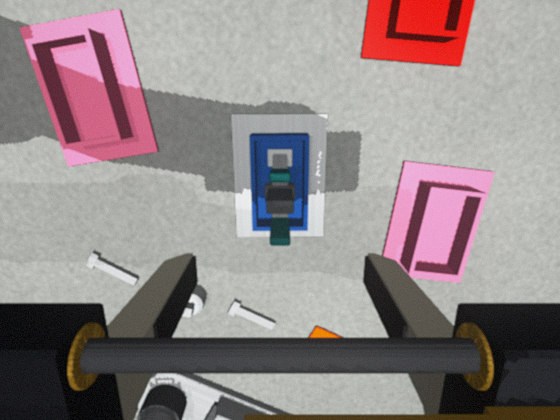

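```bash
python3 - <<'E'
from h import *
T=cal0("top");t=cv2.imread("pics/t21.png")
h=cv2.cvtColor(t,cv2.COLOR_BGR2HSV);m=cv2.inRange(h,(18,110,60),(35,255,255));k=np.zeros_like(m);k[185:240,375:445]=255;m&=k
r=cv2.minAreaRect(cv2.findNonZero(m));P=np.array([onz(T,p,86) for p in cv2.boxPoints(r)]);print(r,[np.linalg.norm(P[i]-P[i-1]).round(1) for i in range(4)],P.mean(0).round(1))
manip.finish_job()
E
```

```text
((412.0, 212.5), (21.878211975097656, 34.81747055053711), 69.775146484375) [np.float64(45.6), np.float64(73.0), np.float64(45.6), np.float64(72.8)] [ 502.9 -168.4   86. ]
the job is handed in; nothing more can be done
```

The retaining ring is on the pin and looks closed in its groove. The pliers stand upright in the blue holster and the gripper is clear. I handed the job in at about 28.7 s of the 64 s allowed; it reported no verdict.

**What I did**
- I squeezed the pliers and lifted the spread ring out of the holster. Centring it over the pin with the wrist camera, I pressed the washer down until the force rose steeply (solid).
- The first release failed. The ring came up about 5 mm with the opening fingers and closed on the pin's full diameter, with the shoes about 2.8 mm out.
- I then gripped the stem and pushed the ring down until the washer went solid again and the ring snapped in. The pliers came off freely, and I set them back in the holster.
- The wrist force read at most about 13 N while pressing, so about 16 N on the fixture with the pliers' weight added. That is well under 30 N.

**Last checks**
- **Ring closed:** The two length measurements from the top picture disagree slightly. Reading the outer edges by hand gave 69 mm (fully closed), while the colour mask gave 73 mm by 46 mm. At this resolution one pixel is about 2 mm. Measured with the wrist camera before the pliers came off, the shoes were about 1 mm out, inside the 1.5 mm limit.
- **Ring centred:** I measured its centre at (502.9, -168.4) mm, within about 1 mm of my estimate of the pin axis. It looked level in the side view.
- **Not measured:** I did not measure the ring's height directly. I take it to be in the groove because it could not close on the pin's 30 mm diameter. I also made no separate check of the bystanders at the end. The keys, adapter and shim that appear in the last pictures did not look moved.

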